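# Clear the belt grinder's table into the scrap box

### The arm

A 7-joint arm with a two-finger parallel gripper is mounted at the origin on the work surface. World frame = base frame: x ahead of the robot, y to its left, z up, the work surface at z = 0. Lengths are in mm, angles in rad, forces in N, time in s.
With the tool pointing down it reaches from about 400 to 850 mm from the base axis. Payload 10.4 kg.
Tool frame: the origin (TCP) lies midway between the tips of the shut fingers; the grasp point (between the pads) lies 19 mm behind it; z points along the fingers, y is the direction in which the jaws open and shut (so a half turn about z gives the same grasp; the last joint's range is limited). The gripper opens to 85 mm and grips with 20 to 120 N. Pads are 22 mm wide; open, the fingers measure 114 mm over their backs; the gripper's body (76 mm by 85 mm) begins 54 mm behind the grasp point. The pads swing forward as they close: fully open they stand 13 mm farther back than shut.
Start: joints at [-1.281, 0.332, -0.065, 1.46, 0.022, 1.35, -0.088], TCP at [192.314, 594.698, 231.338] pointing down, gripper open.
Joint ranges: [-2.6, 2.6], [-0.5, 2.12], [-1.47, 1.34], [0.16, 2.42], [-1.27, 4.41], [0.06, 2.06], [-2.6, 2.6]. Speed limits (rad/s): [2.22, 2.22, 2.79, 2.79, 3.14, 3.14, 3.14].

### API

Orientations are given as a unit quaternion [w, x, y, z].
In Python, from station import read_state, snapshot, close_job gives the robot as it stands.
- The arm moves only by the tool send_rows, never from a script. Its argument "series" is a list that holds one entry, the list of rows, each a list of 4 numbers: the shift along the tool's x, y, z in mm, then the turn about the tool's z in degrees. A call has 1 to 10 rows; each row shifts and turns the pose as measured when the row begins, along the tool's axes as they then stand; what a row does not reach is not made up. A row lasts 1/10 s, in which the tool goes at most 50 mm and 8.59 degrees, less where a joint would pass 70% of its speed; a pose out of reach is approached as far as the arm can. A call is refused whole if a number of a shift passes 50 or a number of a turn 8.59, either way. A call with a gripper value outside its range is refused whole. "jaw" is the opening, from 0 (shut) to 1 (fully open), set as the call begins (left out, the last holds). The fingers move at their own pace and stop on an object; "grip_force" is the grip in N (left out, the last holds). Time passes only in rows, so rows that do not move let the fingers close. It gives the time, the measured TCP pose, the force and the opening at its end, in the units of the state.
- read_state(): the state, without advancing time (a new reading comes with each control period).
- snapshot(name): name is "scene" or "side" or "wrist"; returns a dict with "frame" (420x560x3 uint8, red, green, blue), "intrinsics" (3x3 intrinsics, pixels), "k1" (the pictures are not rectified: a ray, as slopes to the right and down, at radius r is drawn at 1 + k1 r^2 times it, then the intrinsics apply), "rvec" (rotation vector, rad) and "tvec" (3), from world to camera coordinates, as OpenCV has them; the wrist camera has in their place "tool_from_camera" (4x4, takes a point from camera to tool coordinates, whose origin is the TCP and whose axes are the flange's). Camera axes: x right, y down, z forward; pixel columns grow to the right and rows downward; lengths in mm; the calibration is good to about 2 mm. A picture is of the moment at which its call begins: read the wrist's pose just before it. There is no depth.
- close_job(): hands the job in, once; it reports no verdict.
The state is a dict: "clock": time; "joints": joint angles; "qd": joint speeds; "joint_efforts": joint torques, N m; "ee_pos": TCP position; "eef_rot": TCP orientation; "ft_force": force on the tool from outside, world axes, zero at the start; "moment": the same for the moment, N m; "gripper_width": finger opening in mm.
Only numpy, scipy, OpenCV 4.12 (cv2) and the standard library are available. Lean on these libraries where they do the work, as an engineer would, in place of code of your own. Each camera call takes 0.05 s, during which the arm holds its last target.

### The job

Clear the three wooden offcuts off the belt grinder's work table into the scrap box under its open edge, including the one lying flat against the belt under the bolted-on clear guard. The table and guard are easily knocked out of line, so touch the machine lightly and do not lean on it, directly or through an offcut. Leave the knife, the file and everything else on the bench where they lie.

Things in the scene. Friction and masses are not known exactly. Their poses are not given: they have to be found in the camera images.
- grinder: Green upright belt grinder, fixed, switched off. Origin on the bench under the centre of its work table; x along the belt's width, y from the belt to the table's open edge, z up. Level ground-iron table, 390 (x) x 300 (y) mm, 22 mm thick, its top at z = 170 mm. Belt face upright at y = -153 mm, x from -75 to 75 mm, up to z = 480 mm, the housing behind it.
- table_edge (a point): Middle of the table's open edge, on its top face (grinder frame: x 0, y 150, z 170 mm). The table is only clamped: more than about 50 N on it, directly or through an offcut, shifts it.
- guard_rail (a point): Middle of the lower front edge of the bolted-on clear guard, 130 mm above the table, 53 mm out from the belt (grinder frame: x 0, y -100, z 300 mm). From here back to the belt runs a flat clear shield, x from -99 to 99 mm, with a dark front rail 8 mm high; two clear cheeks at x = -95 and 95 mm reach down to the table over the same depth. Open towards +y.
- scrap_box: Dark wooden open box, fixed, 260 mm (x) by 260 mm (y) by 120 mm high, walls and floor 10 mm. Origin under its centre on the bench, z up. Its -y side is tucked 14 to 24 mm under the table's open edge (sides nearly parallel to the grinder's); its middle may lie up to 40 mm to either side of the table's middle.
- slab: Dark red-brown handle-scale offcut, 130 x 45 x 14 mm (x, y, z), lying flat, three dark pin holes on top, 50 to 100 g, its long side 1 to 5 mm from the belt under the guard. Origin: centre of its underside. Wood slides easily on the waxed table (friction about 0.25; fingertips hold better): pressed from above with 10 to 20 N it follows a fingertip, best at a brisk, even pace; a slow fingertip creeps over it.
- bar: Red-brown bar offcut with pale ends, 120 x 36 x 28 mm (x, y, z), lying flat on the work table, about 90 g. Origin: centre of its underside.
- block: Pale stepped offcut, 85 x 55 mm (x, y), about 95 g: 35 mm high from x = -42 to 8 mm, 18 mm high over the rest. Origin: centre of its underside.
- knife: Finished kitchen knife, 225 mm long (x, handle at -x), 30 mm wide, lying flat at one end of the work table; leave alone. Origin: on its underside where handle and blade meet.
- file: Flat file with an orange handle, 220 mm long (x, handle at -x), 26 mm wide, lying flat at the other end of the work table; leave alone. Origin: on its underside at mid-length.
- glue_jar: Glass jar with red cap, 72 mm diameter, 110 mm high, upright on the bench; leave alone. Origin: centre of its underside.
- cleaning_stick: Tan belt-cleaning stick, 160 x 40 x 40 mm, on the bench; leave alone. Origin: centre of its underside.
- mallet: Hammer, 260 mm long (x, handle at -x), lying on the bench; leave alone. Origin: on its underside at mid-length.

How it is judged:
By the outcome, as a careful person would: the job done as asked, in the order asked, and still so for the second after the job is handed in, with the robot touching nothing.
It also fails if it takes over 69 s, if anything falls off the work surface, if the arm or the gripper's body presses on something with over 40 N, if the wrist force passes 120 N, or if a joint passes its speed limit or range.

## Working session

There is one attempt and no reset: what is moved stays moved. The work goes in short steps, Python scripts to look and compute and a tool call to move; the robot and the scene stay as the last step left them, time stands still between calls to the robot, and variables do not carry over. Pictures are saved under pics/ and viewed, and the job is handed in when it is done.

Besides the shell and the picture viewer there is one more tool, called after "Call:" as name(argument=value, ...) on one line, values as JSON. send_rows: Moves the arm, as the interface text tells. Its arguments: {"type":"object","properties":{"series":{"type":"array"},"jaw":{"type":"number"},"grip_force":{"type":"number"}},"required":["series"]}

```bash
mkdir -p pics; ls; python3 - <<'E'
from station import read_state, snapshot
import cv2,pickle
print(read_state())
for n in ["scene","side","wrist"]:
    s=snapshot(n); cv2.imwrite(f"pics/{n}0.png",s["frame"][:,:,::-1]); pickle.dump(s,open(f"{n}0.pkl","wb"))
    print(n,{k:v for k,v in s.items() if k!="frame"})
E
```

```text
pics
{'clock': 0.0, 'joints': array([-1.28060864,  0.33288271, -0.06469974,  1.46095018,  0.02157675,
        1.34988113, -0.08852326]), 'qd': array([ 0.00098021, -0.00163728,  0.00032002,  0.00054212, -0.00114035,
       -0.00216931, -0.00013745]), 'joint_efforts': array([ 3.10881924e-04, -6.25451732e+01,  4.93465690e-02, -3.91606164e+01,
        1.62673707e-02,  9.86377301e-03, -2.16138011e-05]), 'ee_pos': array([192.20260969, 594.31907132, 230.50491442]), 'eef_rot': array([-8.97837230e-05,  1.55760716e-01,  9.87794559e-01, -7.07832951e-04]), 'ft_force': array([ 0.61597054, -0.29491098, -0.43962599]), 'moment': array([-0.01292566,  0.04137249, -0.00724551]), 'gripper_width': 85.44118931644016}
scene {'intrinsics': array([[461.4521369 ,   0.        , 287.31354327],
       [  0.        , 461.4521369 , 205.74862793],
       [  0.        ,   0.        ,   1.        ]]), 'k1': -0.15652285721072076, 'rvec': array([ 1.04829716,  2.55266227, -0.8487802 ]), 'tvec': array([ 333.23324507, -241.37801946, 1935.80934112])}
side {'intrinsics': array([[448.29168158,   0.        , 283.37872066],
       [  0.        , 448.29168158, 209.76688326],
       [  0.        ,   0.        ,   1.        ]]), 'k1': -0.033115632546912535, 'rvec': array([ 2.33386712,  0.77662584, -0.27267707]), 'tvec': array([-462.01775311,  -92.33945506, 1728.92705935])}
wrist {'intrinsics': array([[294.7572237 ,   0.        , 279.56611375],
       [  0.        , 294.7572237 , 208.48345671],
       [  0.        ,   0.        ,   1.        ]]), 'k1': -0.04432497975837549, 'tool_from_camera': array([[-2.49388731e-05, -9.61653026e-01, -2.74268951e-01,
         7.04925308e+01],
       [ 9.99999939e-01,  7.19471204e-05, -3.43192465e-04,
        -7.73656318e-01],
       [ 3.49764934e-04, -2.74268943e-01,  9.61652965e-01,
        -1.42294276e+02],
       [ 0.00000000e+00,  0.00000000e+00,  0.00000000e+00,
         1.00000000e+00]])}
```

View pics/scene0.png

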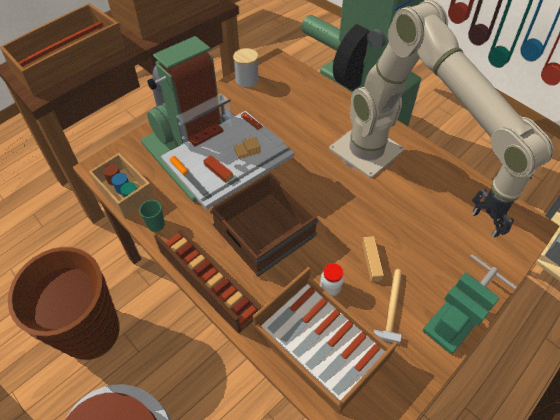

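View pics/side0.png

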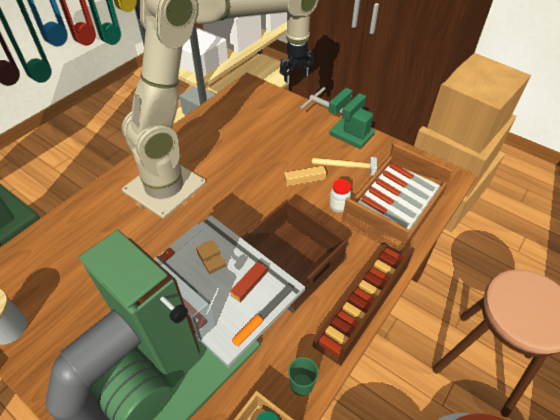

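View pics/wrist0.png

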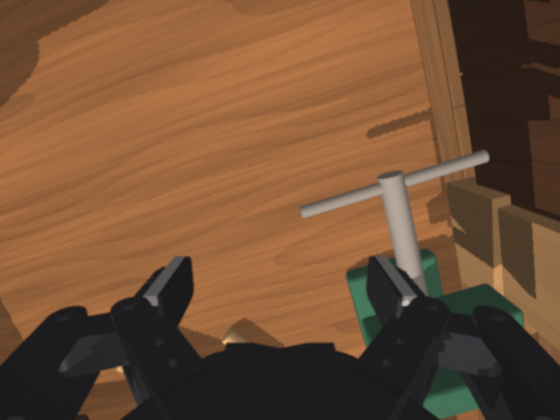

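The scene view shows the grinder with table around (225,150), the box at (265,225), and the arm far at (495,200). I'll enlarge the table area.

```bash
cat > h.py <<'E'
import numpy as np,cv2,pickle
from scipy.spatial.transform import Rotation as R
def cam(s,st=None):
    K=s["intrinsics"]; d=np.array([s["k1"],0,0,0,0.])
    if "rvec" in s:
        Rm=cv2.Rodrigues(s["rvec"])[0]; t=s["tvec"]
    else:
        q=st["eef_rot"]; T=np.eye(4); T[:3,:3]=R.from_quat([q[1],q[2],q[3],q[0]]).as_matrix(); T[:3,3]=st["ee_pos"]
        C=np.linalg.inv(T@s["tool_from_camera"]); Rm=C[:3,:3]; t=C[:3,3]
    return K,d,Rm,np.asarray(t)
def proj(c,P):
    K,d,Rm,t=c
    return cv2.projectPoints(np.asarray(P,float).reshape(-1,3),cv2.Rodrigues(Rm)[0],t,K,d)[0].reshape(-1,2)
def unproj(c,uv,z):
    K,d,Rm,t=c
    u=cv2.undistortPoints(np.asarray(uv,float).reshape(-1,1,2),K,d).reshape(-1,2)
    ray=np.c_[u,np.ones(len(u))]@Rm; o=-Rm.T@t
    k=(z-o[2])/ray[:,2]
    return o+ray*k[:,None]
def crop(img,x0,y0,x1,y1,f,name):
    im=cv2.resize(img[y0:y1,x0:x1],None,fx=f,fy=f,interpolation=cv2.INTER_CUBIC)
    for x in range((x0//20+1)*20,x1,20): cv2.putText(im,str(x),(int((x-x0)*f),10),0,.35,(255,255,255),1); cv2.line(im,(int((x-x0)*f),12),(int((x-x0)*f),18),(255,255,255),1)
    for y in range((y0//20+1)*20,y1,20): cv2.putText(im,str(y),(0,int((y-y0)*f)),0,.35,(255,255,255),1)
    cv2.imwrite(name,im[:,:,::-1])
E
python3 - <<'E'
from h import *
s=pickle.load(open("scene0.pkl","rb")); crop(s["frame"],140,30,330,275,2.4,"pics/sc_a.png")
crop(s["frame"],150,80,300,190,5,"pics/sc_b.png")
s=pickle.load(open("side0.pkl","rb")); crop(s["frame"],80,190,350,380,2.9,"pics/si_a.png")
E
```

```text
(no output)
```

View pics/sc_b.png

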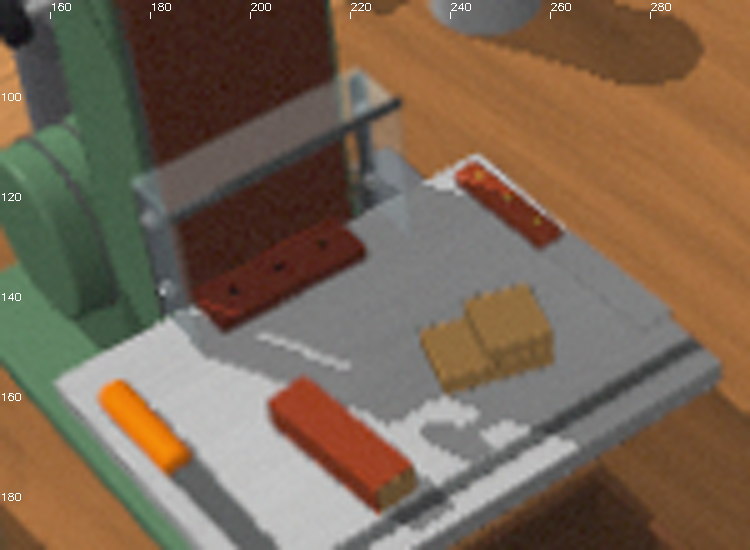

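View pics/si_a.png

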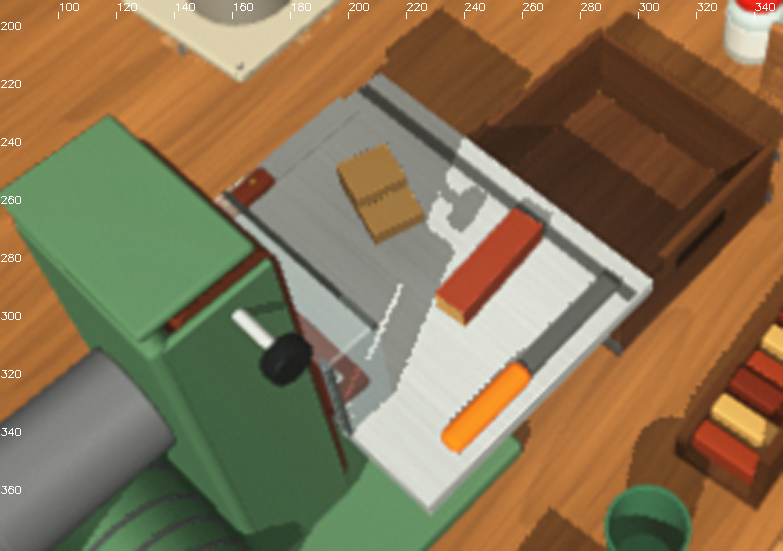

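View pics/sc_a.png

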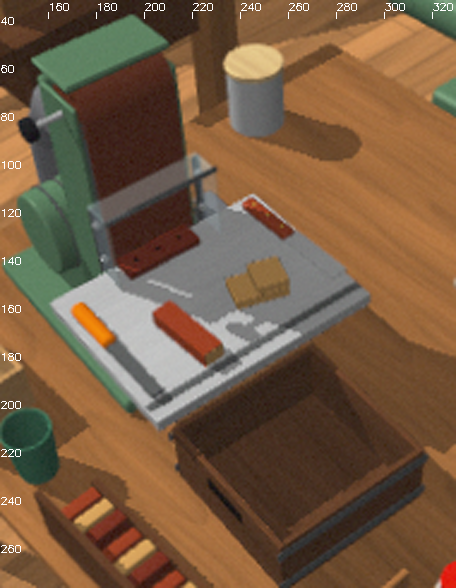

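```bash
python3 - <<'E'
from h import *
from scipy.optimize import least_squares
S=cam(pickle.load(open("scene0.pkl","rb")));D=cam(pickle.load(open("side0.pkl","rb")))
sc=[(161,156.4),(245.6,111),(294,153.4),(204.5,203)]
si=[(228.3,366),(210.3,215.9),(304.8,287.6)]
print(unproj(S,sc,170).round(0)); print(unproj(D,si,170).round(0))
# grinder-frame assignment: scene order: file end back, knife end back, knife end front, file end front
W=unproj(S,sc,170)
yd=W[3]-W[0]; xd=W[1]-W[0]
print("cross",np.cross(yd,xd)[2], yd,xd)
# x = y x z -> choose sign
sx=1 if np.cross(xd,yd)[2]>0 else -1
print(sx)
a=sx*195
G={'fb':(-a,-150,170),'kb':(a,-150,170),'kf':(a,150,170),'ff':(-a,150,170)}
def f(p):
    c,s_=np.cos(p[2]),np.sin(p[2]);Rz=np.array([[c,-s_,0],[s_,c,0],[0,0,1]])
    w=lambda k:[Rz@np.array(G[i])+[p[0],p[1],0] for i in k]
    return np.r_[(proj(S,w(['fb','kb','kf','ff']))-sc).ravel(),(proj(D,w(['fb','kf','ff']) )-np.array([si[0],si[1],si[2]])).ravel()]
x0=xd*sx; r=least_squares(f,[*W[:,:2].mean(0),np.arctan2(x0[1],x0[0])],loss='soft_l1')
print(r.x,r.fun.round(1))
E
```

```text
[[ 715. -412.  170.]
 [ 330. -379.  170.]
 [ 358.  -82.  170.]
 [ 734. -131.  170.]]
[[ 719. -423.  170.]
 [ 356.  -94.  170.]
 [ 743. -127.  170.]]
cross 108891.08924783787 [ 19.50902932 281.15081385   0.        ] [-384.97264174   33.61098605    0.        ]
-1
[ 5.34624516e+02 -2.55556537e+02 -8.97579250e-02] [-1.7 -1.3 -0.9 -1.4 -0.6 -1.5 -0.5  2.6 -0.8 -1.   0.6 -1.4  0.5 -0.9]
```

The table fits at about (535,-256), yaw -0.09. I'll move toward a viewing pose above it for a wrist picture.

Call:
send_rows(series=[[[-36,-19,-16,-1.3],[-36,-19,-16,-1.3],[-36,-19,-16,-1.3],[-36,-19,-16,-1.3],[-36,-19,-16,-1.3],[-36,-19,-16,-1.3],[-36,-19,-16,-1.3],[-36,-19,-16,-1.3],[-36,-19,-16,-1.3],[-36,-19,-16,-1.3]]])

```text
clock: 1.15
ee_pos: [509.7, 329.4, 391.3]
eef_rot: [-0.003, 0.032, 0.999, -0.004]
ft_force: [-0.3, 0.8, -0.0]
gripper_width: 85.2
```

Call:
send_rows(series=[[[-11,-48,1,0],[-11,-48,1,0],[-11,-48,1,0],[-11,-48,1,0],[-11,-48,1,0],[-11,-48,1,0],[-11,-48,1,0.5],[-11,-48,1,0.5],[-11,-48,1,0.5],[-11,-48,1,0]]])

```text
clock: 2.15
ee_pos: [588.7, -163.3, 382.9]
eef_rot: [-0.004, 0.043, 0.999, -0.004]
ft_force: [-0.3, 0.2, -0.2]
gripper_width: 85.1
```

Call:
send_rows(series=[[[0,-30,1,0],[0,0,0,0]]])

```text
clock: 2.35
ee_pos: [584.1, -202.6, 380.9]
eef_rot: [-0.005, 0.048, 0.999, -0.006]
ft_force: [0.4, 0.1, -0.4]
gripper_width: 85.2
```

```bash
python3 - <<'E'
from station import read_state, snapshot
from h import *
st=read_state(); print(st["ee_pos"],st["eef_rot"],st["joints"].round(2),st["clock"])
s=snapshot("wrist"); pickle.dump((st,s),open("w1.pkl","wb"))
crop(s["frame"],0,0,560,420,1.4,"pics/w1.png")
E
```

```text
[ 584.0800626  -202.61172824  380.93624659] [-0.00501441  0.04837592  0.998799   -0.00593155] [-0.13  0.31  0.53  1.23 -0.14  1.65  1.84] 2.35
```

View pics/w1.png

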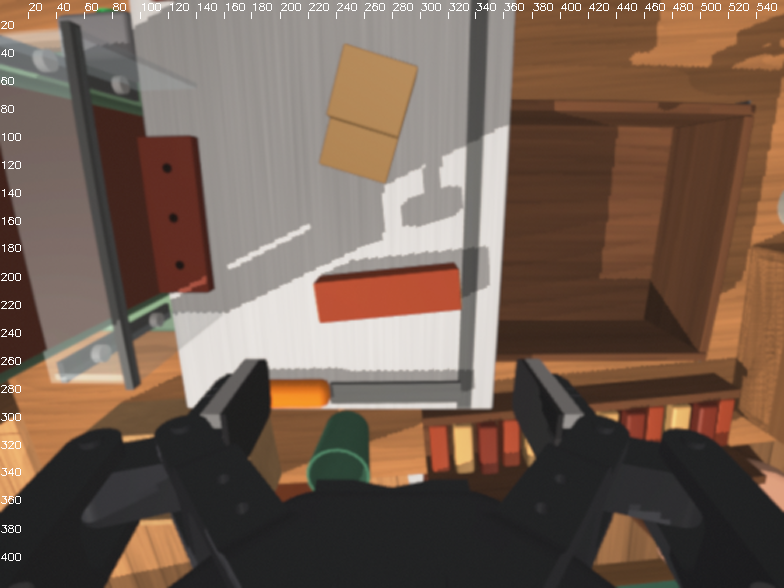

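```bash
cat > fit.py <<'E'
from h import *
from scipy.optimize import least_squares
def pose(p,P):
    c,s=np.cos(p[2]),np.sin(p[2]); P=np.asarray(P,float)
    return P@np.array([[c,-s,0],[s,c,0],[0,0,1]]).T+[p[0],p[1],0]
def rel(g,P): # world->grinder
    c,s=np.cos(g[2]),np.sin(g[2]); d=np.asarray(P)[...,:2]-g[:2]
    return np.stack([c*d[...,0]+s*d[...,1],-s*d[...,0]+c*d[...,1]],-1)
E
python3 - <<'E'
from fit import *
st,s=pickle.load(open("w1.pkl","rb")); C=cam(s,st)
u=lambda l,z:unproj(C,np.array(l)/1.4,z)
T=u([(188,406),(492,408),(513,5)],170); print("table",T.round(0))
bar=u([(315,284),(458,268),(461,309),(320,322)],198); blk=u([(344,43),(417,66),(398,138),(328,116)],205); low=u([(319,165),(386,183)],188)
sl=u([(138,138),(194,136),(209,291),(158,292)],184); box=u([(752,105),(705,358)],120)
S=cam(pickle.load(open("scene0.pkl","rb")))
for n,x in [("bar",bar),("blk",blk),("low",low),("slab",sl),("box",box)]: print(n,x[:,:2].round(0).tolist(),x.mean(0)[:2].round(0), np.linalg.norm(np.diff(x,axis=0),axis=1).round(0))
# scene cross-check
b=lambda l:np.array(l)/5+[150,80]
for n,l,z in [("bar",[(270,402),(302,377),(413,465),(380,487)],198),("slab",[(190,295),(345,225),(366,245),(222,325)],184),("blk",[(466,303),(527,284),(552,332),(495,355)],205)]:
    x=unproj(S,b(l),z); print("scene",n,x[:,:2].round(0).tolist(),x.mean(0)[:2].round(0))
e=T[1]-T[0]; print("yaw from edge", np.arctan2(-e[0],e[1]),"right edge",np.arctan2(T[1,1]-T[2,1],T[1,0]-T[2,0]))
g=np.array([534.6,-255.6,-.0898])
print("table in g",rel(g,T).round(0).tolist(),"slab",rel(g,sl).round(0).tolist(),"box",rel(g,box).round(0).tolist())
E
```

```text
table [[ 709. -419.  170.]
 [ 737. -123.  170.]
 [ 395.  -94.  170.]]
bar [[592.0, -269.0], [589.0, -152.0], [624.0, -152.0], [625.0, -270.0]] [ 607. -211.] [117.  35. 118.]
blk [[420.0, -223.0], [440.0, -173.0], [486.0, -191.0], [466.0, -240.0]] [ 453. -207.] [53. 50. 53.]
low [[499.0, -254.0], [518.0, -203.0]] [ 508. -229.] [54.]
slab [[462.0, -397.0], [466.0, -351.0], [592.0, -365.0], [589.0, -411.0]] [ 527. -381.] [ 46. 127.  46.]
box [[477.0, 142.0], [731.0, 121.0]] [604. 131.] [255.]
scene bar [[628.0, -262.0], [596.0, -265.0], [594.0, -146.0], [623.0, -147.0]] [ 610. -205.]
scene slab [[596.0, -401.0], [465.0, -378.0], [468.0, -349.0], [598.0, -359.0]] [ 532. -372.]
scene blk [[468.0, -233.0], [423.0, -216.0], [444.0, -167.0], [488.0, -179.0]] [ 456. -199.]
yaw from edge -0.09307368744486413 right edge -0.08294637656284769
table in g [[188.0, -147.0], [189.0, 150.0], [-154.0, 148.0]] slab [[-59.0, -147.0], [-60.0, -101.0], [67.0, -104.0], [68.0, -150.0]] box [[-93.0, 391.0], [162.0, 392.0]]
```

The wrist view shows slab (138–209,136–292 px), block (319–417,43–183), bar (315–461,265–322) and file at the bottom; the sizes match. I'll start with the bar and turn the jaws across it.

Call:
send_rows(series=[[[0,0,10,-8.5],[0,0,10,-8.5],[0,0,10,-8.5],[0,0,10,-8.5],[0,0,10,-8.5],[0,0,10,-8.5],[0,0,10,-8.5],[0,0,10,-8.5],[0,0,10,-8.5],[0,0,10,-8.5]]])

```text
clock: 3.4
ee_pos: [584.0, -187.8, 283.8]
eef_rot: [-0.034, -0.453, 0.891, 0.01]
ft_force: [0.2, -1.1, -1.6]
gripper_width: 85.3
```

Call:
send_rows(series=[[[0,0,0,-5],[0,0,0,-5]]])

```text
clock: 3.6
ee_pos: [583.6, -183.5, 279.0]
eef_rot: [-0.039, -0.509, 0.86, 0.015]
ft_force: [1.0, 0.5, -2.3]
gripper_width: 85.4
```

```bash
cat > look.py <<'E'
import sys
from station import read_state, snapshot
from fit import *
n=sys.argv[1]; cn=sys.argv[2] if len(sys.argv)>2 else "wrist"
st=read_state(); q=st["eef_rot"]; Rm=R.from_quat([q[1],q[2],q[3],q[0]]).as_matrix()
print(st["ee_pos"].round(1),"toolx",Rm[:,0].round(3),"tooly",Rm[:,1].round(3),"j",st["joints"].round(2),st["clock"],"F",st["ft_force"].round(1))
s=snapshot(cn); pickle.dump((st,s),open(n+".pkl","wb"))
crop(s["frame"],0,0,560,420,1.4,f"pics/{n}.png")
E
python3 look.py w2
```

```text
[ 583.6 -183.5  279. ] toolx [-0.478 -0.877  0.051] tooly [-0.874  0.481  0.065] j [ 0.87  0.5  -0.97  1.31  0.42  1.61  2.59] 3.6 F [ 1.   0.5 -2.3]
```

View pics/w2.png

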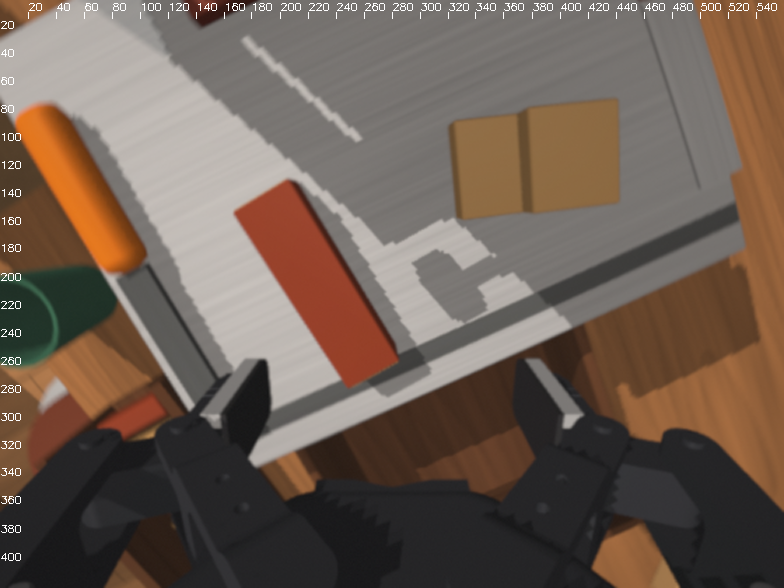

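The last joint ran to its limit (2.59) and left the tool about 4° off vertical. I'll turn the other way.

Call:
send_rows(series=[[[0,0,0,8.5],[0,0,0,8.5],[0,0,0,8.5],[0,0,0,8.5],[0,0,0,8.5],[0,0,0,8.5],[0,0,0,8.5],[0,0,0,8.5],[0,0,0,8.5],[0,0,0,8.5]]])

```text
clock: 4.65
ee_pos: [586.5, -169.3, 280.4]
eef_rot: [-0.037, 0.211, 0.977, -0.011]
ft_force: [-0.5, 0.1, -0.3]
gripper_width: 85.3
```

```bash
cat > st.py <<'E'
from station import read_state
from fit import *
st=read_state(); q=st["eef_rot"]; Rm=R.from_quat([q[1],q[2],q[3],q[0]]).as_matrix()
print(st["ee_pos"].round(1),"toolx",Rm[:,0].round(3),"tooly",Rm[:,1].round(3),"z",Rm[:,2].round(3),"j",st["joints"].round(2),st["clock"],"F",st["ft_force"].round(1),"w",round(st["gripper_width"],1))
import sys
if len(sys.argv)>3:
    t=np.array([float(a) for a in sys.argv[1:4]]); print("tool shift",(Rm.T@(t-st["ee_pos"])).round(1))
    if len(sys.argv)>4:
        a=np.degrees(np.arctan2(Rm[1,1],Rm[0,1])); print("turn",((a-float(sys.argv[4]))+180)%360-180)
E
python3 st.py
```

```text
[ 586.5 -169.3  280.4] toolx [-0.908  0.413  0.068] tooly [ 0.412  0.911 -0.037] z [-0.077 -0.006 -0.997] j [ 0.7   0.42 -0.7   1.33  0.27  1.57  1.17] 4.65 F [-0.5  0.1 -0.3] w 85.3
```

Call:
send_rows(series=[[[0,0,0,8.3],[0,0,0,8.3],[0,0,0,8.3],[0,0,0,8.3],[0,0,0,8.3],[0,0,0,8.3],[0,0,0,8.3],[0,0,0,6]]])

```text
clock: 5.45
ee_pos: [588.6, -159.0, 283.8]
eef_rot: [-0.023, 0.712, 0.701, -0.027]
ft_force: [0.2, 0.1, 0.7]
gripper_width: 85.3
```

```bash
python3 st.py 608 -209 235 0.7; python3 look.py w3
```

```text
[ 588.6 -159.   283.8] toolx [ 0.016  1.    -0.006] tooly [ 0.997 -0.016 -0.07 ] z [-0.07  -0.005 -0.998] j [ 0.57  0.38 -0.52  1.34  0.19  1.55  0.04] 5.45 F [0.2 0.1 0.7] w 85.3
tool shift [-49.4  23.6  47.6]
turn -1.6170371486431634
[ 588.6 -159.   283.8] toolx [ 0.016  1.    -0.006] tooly [ 0.997 -0.016 -0.07 ] j [ 0.57  0.38 -0.52  1.34  0.19  1.55  0.04] 5.45 F [0.2 0.1 0.7]
```

View pics/w3.png

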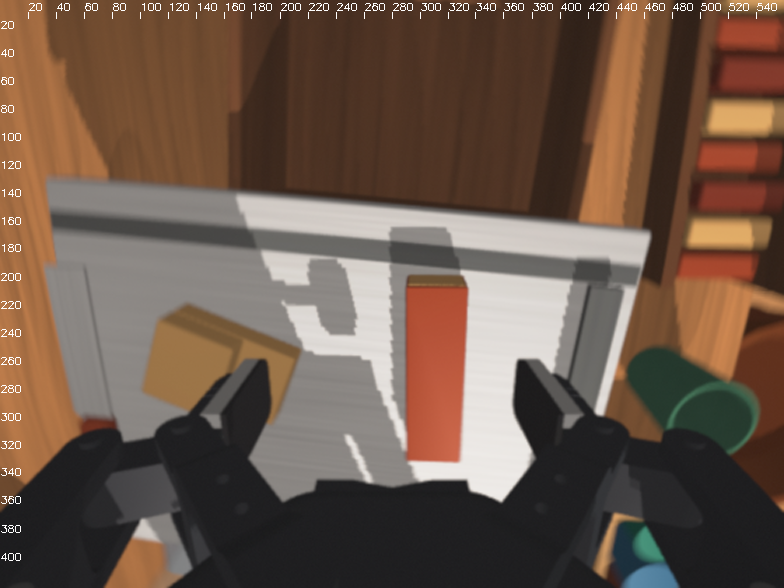

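```bash
python3 - <<'E'
from fit import *
st,s=pickle.load(open("w3.pkl","rb")); C=cam(s,st)
u=lambda l,z:unproj(C,np.array(l)/1.4,z)[:,:2].round(0)
print(u([(407,287),(468,288),(460,462),(408,460)],198).tolist(),u([(46,180),(650,231)],170).tolist(),"blk",u([(160,320),(239,353),(298,350)],205).tolist())
E
```

```text
[[591.0, -153.0], [625.0, -153.0], [625.0, -271.0], [591.0, -271.0]] [[352.0, -88.0], [737.0, -125.0]] blk [[442.0, -172.0], [489.0, -192.0], [526.0, -190.0]]
```

Call:
send_rows(series=[[[-17,8,16,-0.6],[-17,8,16,-0.6],[-17,8,16,-0.5],[0,0,0,0],[0,0,0,0]]])

```text
clock: 6.0
ee_pos: [610.6, -213.9, 229.2]
eef_rot: [-0.023, 0.699, 0.714, -0.027]
ft_force: [0.2, 0.3, -0.1]
gripper_width: 85.6
```

```bash
python3 st.py 608 -211 177 0.7
```

```text
[ 610.6 -213.9  229.2] toolx [-0.021  1.    -0.004] tooly [ 0.997  0.021 -0.071] z [-0.07  -0.006 -0.997] j [ 0.6   0.48 -0.5   1.31  0.24  1.48  0.13] 6.0 F [ 0.2  0.3 -0.1] w 85.6
tool shift [ 3.2  1.2 52.2]
turn 0.4864503378634595
```

Call:
send_rows(series=[[[1,1,13,0],[1,0,13,0],[1,0,13,0],[0,0,8,0],[0,0,3,0],[0,0,0,0]]])

```text
clock: 6.6
ee_pos: [607.3, -209.3, 174.3]
eef_rot: [-0.024, 0.698, 0.715, -0.027]
ft_force: [0.1, -0.3, -0.1]
gripper_width: 85.9
```

Call:
send_rows(series=[[[0,0,0,0],[0,0,0,0],[0,0,0,0],[0,0,0,0],[0,0,0,0],[0,0,0,0]]], jaw=0.2, grip_force=50)

```text
clock: 7.2
ee_pos: [608.5, -209.5, 176.7]
eef_rot: [-0.022, 0.698, 0.715, -0.026]
ft_force: [0.0, -0.2, -0.6]
gripper_width: 35.0
```

Call:
send_rows(series=[[[0,0,-15,0],[0,0,-25,0],[20,3,-20,0],[40,6,0,0],[45,8,0,0],[45,8,0,0],[40,8,0,0],[20,5,0,0],[0,0,0,0]]])

```text
clock: 8.1
ee_pos: [647.3, 7.5, 243.5]
eef_rot: [-0.021, 0.7, 0.714, -0.024]
ft_force: [0.5, -0.1, -1.1]
gripper_width: 35.4
```

```bash
python3 st.py 650 15 75 0.7; python3 look.py s4 scene
```

```text
[647.3   7.5 243.5] toolx [-0.02   1.    -0.004] tooly [ 0.998  0.019 -0.064] z [-0.064 -0.005 -0.998] j [ 0.31  0.49 -0.58  1.29  0.25  1.51 -0.22] 8.1 F [ 0.5 -0.1 -1.1] w 35.4
tool shift [  8.2  13.6 168. ]
turn 0.4106356641302682
[647.3   7.5 243.5] toolx [-0.02   1.    -0.004] tooly [ 0.998  0.019 -0.064] j [ 0.31  0.49 -0.58  1.29  0.25  1.51 -0.22] 8.1 F [ 0.5 -0.1 -1.1]
```

View pics/s4.png

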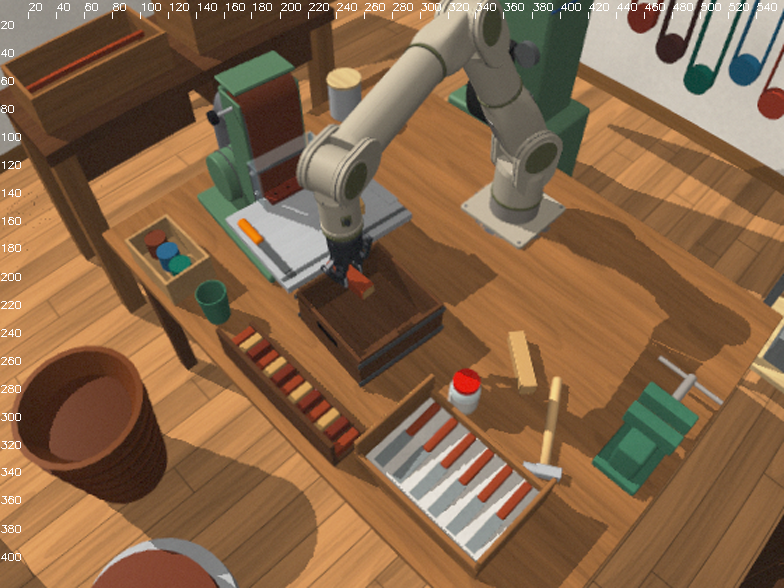

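Call:
send_rows(series=[[[3,-3,30,0],[3,-3,30,0],[2,-2,35,0],[2,0,35,0],[0,0,35,0],[0,0,20,0],[0,0,5,0]]])

```text
clock: 8.85
ee_pos: [629.9, 0.6, 54.2]
eef_rot: [-0.016, 0.705, 0.708, -0.024]
ft_force: [-0.3, -0.4, -1.5]
gripper_width: 35.3
```

Call:
send_rows(series=[[[0,0,0,0],[0,0,0,0],[0,0,-5,0],[0,0,-30,0],[0,0,-45,0],[0,0,-45,0],[0,0,-45,0]]], jaw=0.7)

```text
clock: 9.55
ee_pos: [639.1, -0.8, 232.9]
eef_rot: [-0.015, 0.707, 0.707, -0.025]
ft_force: [1.0, -0.8, 0.5]
gripper_width: 59.8
```

```bash
python3 st.py 770 10 300
```

```text
[639.1  -0.8 232.9] toolx [-0.001  1.    -0.013] tooly [ 0.998 -0.    -0.057] z [-0.057 -0.013 -0.998] j [ 0.33  0.47 -0.57  1.34  0.25  1.47 -0.23] 9.55 F [ 1.  -0.8  0.5] w 59.8
tool shift [  9.8 126.9 -74.6]
```

Call:
send_rows(series=[[[0,48,-10,0],[0,48,-10,0],[0,48,-10,0],[0,48,-10,0],[0,40,0,0],[0,30,0,0],[0,30,0,0]]], jaw=1)

```text
clock: 10.25
ee_pos: [853.7, -14.9, 272.2]
eef_rot: [0.002, 0.711, 0.702, -0.024]
ft_force: [0.7, -3.1, -2.0]
gripper_width: 85.5
```

```bash
python3 st.py
```

```text
[853.7 -14.9 272.2] toolx [ 0.012  0.999 -0.037] tooly [ 0.999 -0.013 -0.03 ] z [-0.03  -0.037 -0.999] j [-0.01  1.08 -0.41  0.18  0.41  1.92 -0.08] 10.25 F [ 0.7 -3.1 -2. ] w 85.5
```

Call:
send_rows(series=[[[0,25,0,0],[0,25,0,0],[0,25,0,0]]])

```text
clock: 10.55
ee_pos: [863.3, 7.1, 259.6]
eef_rot: [-0.006, 0.699, 0.716, -0.008]
ft_force: [-0.9, 0.3, -0.3]
gripper_width: 85.5
```

```bash
python3 st.py 640 -60 290 68
```

```text
[863.3   7.1 259.6] toolx [-0.024  1.    -0.003] tooly [ 1.     0.024 -0.02 ] z [-0.02  -0.003 -1.   ] j [-0.03  1.1  -0.28  0.17  0.27  1.9  -0.06] 10.55 F [-0.9  0.3 -0.3] w 85.5
tool shift [ -61.8 -225.4  -25.7]
turn -66.62565690300076
```

```bash
cat > plan.py <<'E'
# usage: plan.py x y z yawdeg nrows : rows in tool axes, even world motion
import sys
from station import read_state
from fit import *
st=read_state(); q=st["eef_rot"]; Rm=R.from_quat([q[1],q[2],q[3],q[0]]).as_matrix()
t=np.array([float(a) for a in sys.argv[1:4]]); n=int(sys.argv[5])
a=np.degrees(np.arctan2(Rm[1,1],Rm[0,1])); tr=((a-float(sys.argv[4]))+180)%360-180
d=(t-st["ee_pos"])/n; rows=[]
for i in range(n):
    Ri=Rm@R.from_euler('z',tr/n*i,degrees=True).as_matrix()
    rows.append([round(v) for v in Ri.T@d]+[round(tr/n,1)])
print(st["ee_pos"].round(1),"tooly",a.round(1),"z",Rm[:,2].round(3),"j",st["joints"].round(2)); print(rows)
E
python3 plan.py 458 -209 265 68 10
```

```text
[863.3   7.1 259.6] tooly 1.4 z [-0.02  -0.003 -1.   ] j [-0.03  1.1  -0.28  0.17  0.27  1.9  -0.06]
[[-21, -41, 0, np.float64(-6.7)], [-16, -43, 0, np.float64(-6.7)], [-11, -45, 0, np.float64(-6.7)], [-5, -46, 0, np.float64(-6.7)], [0, -46, 0, np.float64(-6.7)], [5, -46, 0, np.float64(-6.7)], [11, -45, 0, np.float64(-6.7)], [16, -43, 0, np.float64(-6.7)], [21, -41, 0, np.float64(-6.7)], [25, -38, 0, np.float64(-6.7)]]
```

Call:
send_rows(series=[[[-20,-39,-1,-6.7],[-15,-41,-1,-6.7],[-11,-43,0,-6.7],[-5,-44,0,-6.7],[0,-44,0,-6.7],[5,-44,0,-6.7],[11,-43,0,-6.7],[16,-41,0,-6.7],[20,-38,0,-6.7],[24,-36,0,-6.7]]])

```text
clock: 11.55
ee_pos: [494.3, -153.0, 278.3]
eef_rot: [-0.002, 0.227, 0.974, -0.008]
ft_force: [0.6, -0.6, 0.3]
gripper_width: 85.0
```

Call:
send_rows(series=[[[0,0,0,0]]])

```text
clock: 11.65
ee_pos: [490.7, -156.2, 280.6]
eef_rot: [-0.0, 0.227, 0.974, -0.009]
ft_force: [-0.6, -0.1, 0.6]
gripper_width: 85.4
```

```bash
python3 plan.py 458 -209 235 68 3;python3 look.py w5
```

```text
[ 490.7 -156.2  280.6] tooly 63.8 z [-0.005 -0.018 -1.   ] j [ 0.68  0.1  -0.51  1.65  0.07  1.41  1.28]
[[2, -20, 16, np.float64(-1.4)], [3, -20, 16, np.float64(-1.4)], [3, -20, 16, np.float64(-1.4)]]
[ 490.7 -156.2  280.6] toolx [-0.897  0.442 -0.003] tooly [ 0.442  0.897 -0.018] j [ 0.68  0.1  -0.51  1.65  0.07  1.41  1.28] 11.65 F [-0.6 -0.1  0.6]
```

View pics/w5.png

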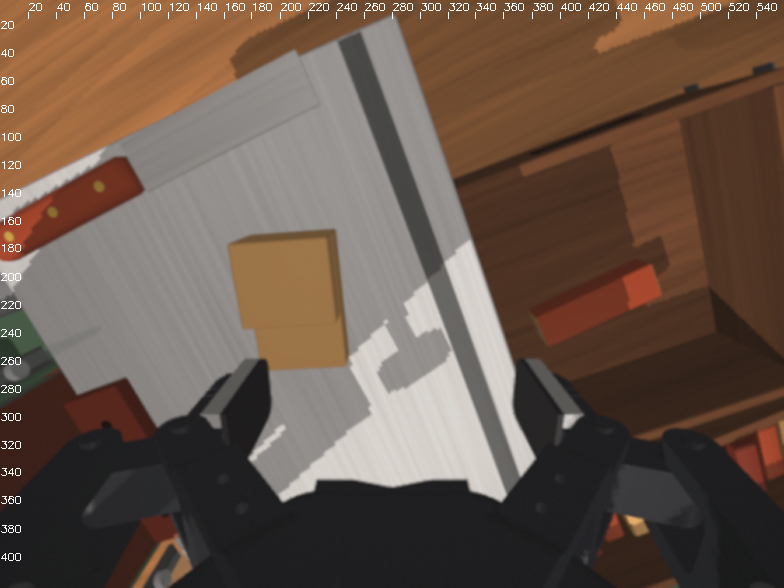

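```bash
python3 - <<'E'
from fit import *
st,s=pickle.load(open("w5.pkl","rb")); C=cam(s,st)
u=lambda l,z:unproj(C,np.array(l)/1.4,z)[:,:2].round(0)
p=u([(228,245),(328,237),(336,324),(241,328)],205); print(p.tolist(),p.mean(0)); d=(p[3]-p[0]+p[2]-p[1]); print(np.degrees(np.arctan2(d[1],d[0])))
E
```

```text
[[420.0, -223.0], [441.0, -172.0], [486.0, -191.0], [464.0, -242.0]] [ 452.75 -207.  ]
-23.120848662424716
```

Call:
send_rows(series=[[[3,-20,14,-1.1],[3,-20,14,-1.1],[4,-20,14,-1],[0,0,0,0],[0,0,0,0]]])

```text
clock: 12.2
ee_pos: [463.3, -203.2, 246.0]
eef_rot: [0.006, 0.199, 0.98, -0.009]
ft_force: [0.0, -0.4, 0.0]
gripper_width: 85.3
```

```bash
python3 plan.py 456 -208 178 67 4
```

```text
[ 463.3 -203.2  246. ] tooly 67.1 z [ 0.009 -0.021 -1.   ] j [ 0.76  0.08 -0.46  1.74  0.05  1.32  1.45]
[[1, -2, 17, np.float64(0.0)], [1, -2, 17, np.float64(0.0)], [1, -2, 17, np.float64(0.0)], [1, -2, 17, np.float64(0.0)]]
```

Call:
send_rows(series=[[[1,-2,18,0],[1,-2,18,0],[1,-2,18,0],[2,-1,10,0],[0,0,4,0],[0,0,0,0]]])

```text
clock: 12.8
ee_pos: [465.0, -203.6, 182.2]
eef_rot: [0.012, 0.196, 0.981, -0.009]
ft_force: [0.2, 0.4, 0.6]
gripper_width: 85.4
```

Call:
send_rows(series=[[[0,0,0,0],[0,0,0,0],[0,0,0,0],[0,0,0,0],[0,0,0,0]]], jaw=0.4, grip_force=50)

```text
clock: 13.3
ee_pos: [466.9, -203.4, 185.1]
eef_rot: [0.014, 0.195, 0.981, -0.009]
ft_force: [0.0, -0.4, -0.2]
gripper_width: 54.1
```

```bash
python3 st.py
```

```text
[ 466.9 -203.4  185.1] toolx [-0.923  0.383 -0.031] tooly [ 0.383  0.923 -0.013] z [ 0.023 -0.024 -0.999] j [ 0.75  0.12 -0.47  1.83  0.07  1.18  1.44] 13.3 F [ 0.  -0.4 -0.2] w 54.1
```

Call:
send_rows(series=[[[0,0,-20,0],[0,0,-30,0],[0,0,-20,0]]])

```text
clock: 13.6
ee_pos: [463.2, -201.2, 253.8]
eef_rot: [0.01, 0.195, 0.981, -0.008]
ft_force: [0.1, 0.3, -0.5]
gripper_width: 53.9
```

```bash
python3 plan.py 532 10 245 67 6
```

```text
[ 463.2 -201.2  253.8] tooly 67.4 z [ 0.017 -0.021 -1.   ] j [ 0.76  0.06 -0.46  1.74  0.04  1.33  1.46]
[[3, 37, 1, np.float64(0.1)], [3, 37, 1, np.float64(0.1)], [3, 37, 1, np.float64(0.1)], [3, 37, 1, np.float64(0.1)], [3, 37, 1, np.float64(0.1)], [3, 37, 1, np.float64(0.1)]]
```

Call:
send_rows(series=[[[3,37,0,0],[3,37,0,0],[3,37,0,0],[3,37,0,0],[3,37,0,0],[3,37,0,0],[0,0,0,0]]])

```text
clock: 14.3
ee_pos: [535.1, 16.2, 254.1]
eef_rot: [0.013, 0.199, 0.98, -0.009]
ft_force: [-0.7, 0.7, -0.6]
gripper_width: 54.2
```

```bash
python3 plan.py 532 10 60 67 5
```

```text
[535.1  16.2 254.1] tooly 67.1 z [ 0.023 -0.023 -0.999] j [ 0.47  0.16 -0.67  1.65  0.13  1.34  0.96]
[[1, -1, 39, np.float64(0.0)], [1, -1, 39, np.float64(0.0)], [1, -1, 39, np.float64(0.0)], [1, -1, 39, np.float64(0.0)], [1, -1, 39, np.float64(0.0)]]
```

Call:
send_rows(series=[[[1,-1,38,0],[1,-1,38,0],[1,-1,38,0],[1,-1,38,0],[1,-1,30,0],[0,0,5,0]]])

```text
clock: 14.9
ee_pos: [534.1, 8.6, 62.4]
eef_rot: [0.015, 0.198, 0.98, -0.009]
ft_force: [-0.7, 0.2, -1.7]
gripper_width: 53.5
```

Call:
send_rows(series=[[[0,0,0,0],[0,0,0,0],[0,0,-5,0],[0,0,-30,0],[0,0,-45,0],[0,0,-45,0],[0,0,-45,0],[0,0,-20,0]]], jaw=1)

```text
clock: 15.7
ee_pos: [529.9, 14.1, 269.0]
eef_rot: [0.02, 0.198, 0.98, -0.008]
ft_force: [0.2, -1.3, 0.6]
gripper_width: 85.6
```

```bash
python3 plan.py 523 -240 285 85 8; python3 look.py w6
```

```text
[529.9  14.1 269. ] tooly 67.2 z [ 0.035 -0.024 -0.999] j [ 0.49  0.13 -0.67  1.65  0.11  1.36  0.97]
[[-12, -30, -1, np.float64(-2.2)], [-10, -30, -1, np.float64(-2.2)], [-9, -30, -1, np.float64(-2.2)], [-8, -31, -1, np.float64(-2.2)], [-7, -31, -1, np.float64(-2.2)], [-6, -31, -1, np.float64(-2.2)], [-4, -32, -1, np.float64(-2.2)], [-3, -32, -1, np.float64(-2.2)]]
[529.9  14.1 269. ] toolx [-0.921  0.387 -0.042] tooly [ 0.388  0.922 -0.008] j [ 0.49  0.13 -0.67  1.65  0.11  1.36  0.97] 15.7 F [ 0.2 -1.3  0.6]
```

View pics/w6.png

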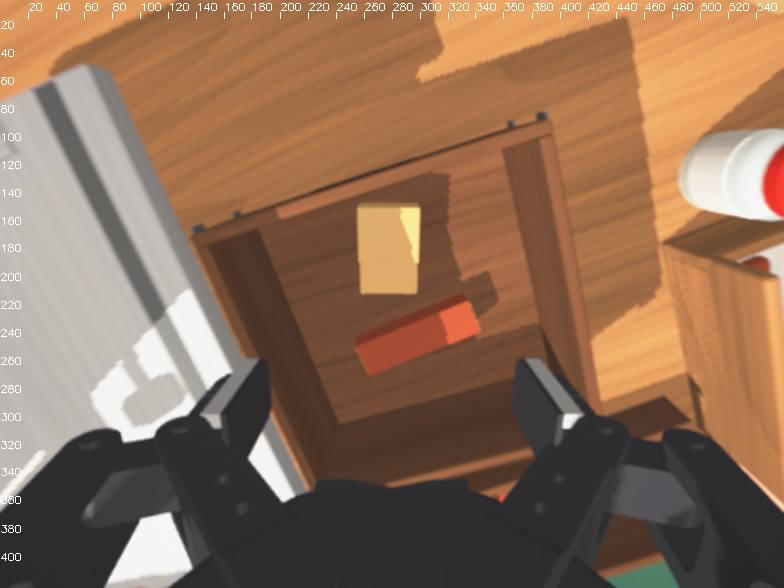

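Both are now in the box: block at view (390,245), bar at (420,335). Next is the slab. I'll measure the rail and slab in the earlier overhead view and move in front of the guard.

```bash
python3 plan.py 527 -265 285 84.7 9; python3 - <<'E'
from fit import *
st,s=pickle.load(open("w1.pkl","rb")); C=cam(s,st)
g=np.array([533,-255.6,-.0915])
u=lambda l,z:rel(g,unproj(C,np.array(l)/1.4,z)).round(0).tolist()
print("rail",u([(78,20),(138,386)],300),u([(62,22),(126,388)],308),"slabtop",u([(138,138),(194,136),(209,291),(158,292)],184),"bottom front",u([(198,137),(213,290)],170))
for n in ["scene0","side0"]:
    c=cam(pickle.load(open(n+".pkl","rb"))); P=pose(g,[[-99,-100,300],[99,-100,300],[-99,-100,308],[99,-100,308],[-75,-153,480],[75,-153,480],[195,150,170],[-195,150,170]]); print(n,proj(c,P).round(1).tolist())
E
```

```text
[530.8  14.3 271.4] tooly 67.2 z [ 0.039 -0.024 -0.999] j [ 0.49  0.13 -0.67  1.65  0.11  1.36  0.97]
[[-12, -29, -1, np.float64(-1.9)], [-11, -29, -1, np.float64(-1.9)], [-10, -30, -1, np.float64(-1.9)], [-9, -30, -1, np.float64(-1.9)], [-8, -30, -1, np.float64(-1.9)], [-7, -30, -1, np.float64(-1.9)], [-6, -31, -1, np.float64(-1.9)], [-5, -31, -1, np.float64(-1.9)], [-4, -31, -1, np.float64(-1.9)]]
rail [[-103.0, -101.0], [98.0, -101.0]] [[-100.0, -103.0], [95.0, -103.0]] slabtop [[-58.0, -147.0], [-58.0, -101.0], [69.0, -104.0], [70.0, -150.0]] bottom front [[-58.0, -104.0], [72.0, -107.0]]
scene0 [[229.9, 100.4], [183.3, 124.2], [229.7, 98.7], [182.9, 122.5], [211.0, 54.7], [172.7, 72.1], [204.3, 205.3], [293.7, 151.7]]
side0 [[158.0, 256.5], [209.5, 302.6], [157.4, 254.7], [209.1, 301.0], [128.8, 231.2], [172.1, 270.2], [304.8, 286.5], [210.6, 214.3]]
```

Call:
send_rows(series=[[[-12,-29,-1,-1.9],[-11,-29,-1,-1.9],[-10,-30,-1,-1.9],[-9,-30,-1,-1.9],[-8,-30,-1,-1.9],[-7,-30,-1,-1.9],[-6,-31,-1,-1.9],[-5,-30,-1,-1.9],[-4,-25,0,-1.9],[0,0,0,0]]])

```text
clock: 16.75
ee_pos: [534.6, -266.5, 308.6]
eef_rot: [0.034, 0.039, 0.999, -0.016]
ft_force: [-0.2, 0.4, -0.2]
gripper_width: 85.8
```

```bash
python3 plan.py 531 -275 205 84.7 5
```

```text
[ 534.6 -266.5  308.6] tooly 85.4 z [ 0.067 -0.034 -0.997] j [ 0.79  0.22 -0.49  1.46  0.12  1.41  1.8 ]
[[2, -1, 21, np.float64(0.1)], [2, -1, 21, np.float64(0.1)], [2, -1, 21, np.float64(0.1)], [2, -1, 21, np.float64(0.1)], [2, -1, 21, np.float64(0.1)]]
```

Call:
send_rows(series=[[[2,1,24,0],[2,1,24,0],[2,1,24,0],[1,0,24,0],[0,0,10,0]]])

```text
clock: 17.25
ee_pos: [538.6, -264.4, 208.8]
eef_rot: [0.041, 0.039, 0.998, -0.018]
ft_force: [-0.5, 0.1, -1.0]
gripper_width: 85.6
```

```bash
python3 look.py w7; python3 look.py s7 scene
```

```text
[ 538.6 -264.4  208.8] toolx [-0.994  0.076 -0.083] tooly [ 0.079  0.996 -0.032] j [ 0.79  0.26 -0.49  1.62  0.14  1.2   1.77] 17.25 F [-0.5  0.1 -1. ]
[ 538.6 -264.3  208.1] toolx [-0.994  0.076 -0.083] tooly [ 0.079  0.996 -0.032] j [ 0.79  0.26 -0.49  1.63  0.14  1.2   1.77] 17.3 F [-0.   0.8 -1. ]
```

View pics/w7.png

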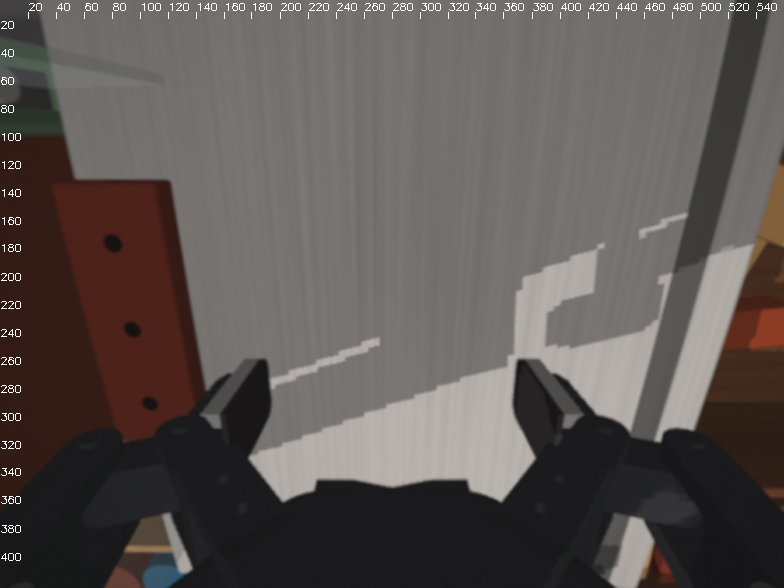

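View pics/s7.png

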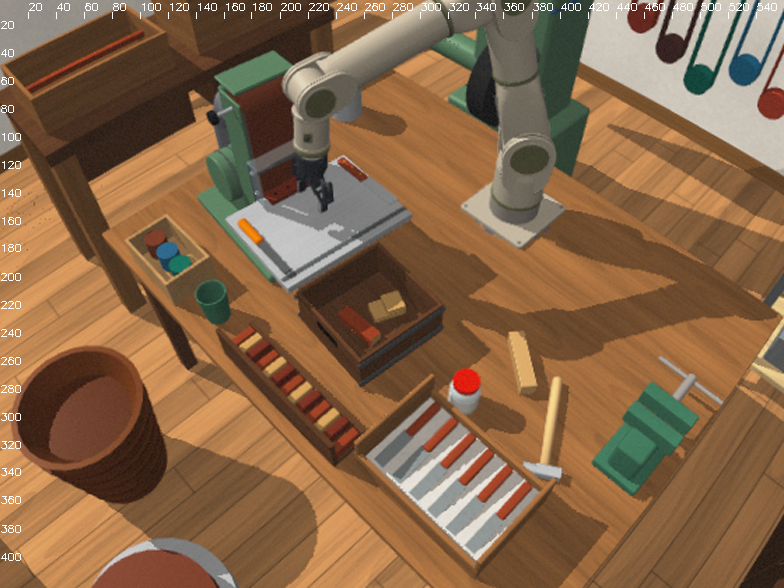

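```bash
python3 - <<'E'
from fit import *
st,s=pickle.load(open("w7.pkl","rb")); C=cam(s,st)
g=np.array([533,-255.6,-.0915])
w=lambda l,z:unproj(C,np.array(l)/1.4,z)
for n,l,z in [("pins",[(113,243),(132,329),(150,404)],184),("corners",[(52,183),(155,182)],184),("bottomcorner",[(170,181)],170),("front edge top",[(170,260),(185,330)],184)]:
    p=w(l,z); print(n,p[:,:2].round(0).tolist(),rel(g,p).round(0).tolist())
# finger edges in tool coords at z=-13: view pixels
K,d,Rm,t=cam(s,{"eef_rot":[1,0,0,0],"ee_pos":np.zeros(3)})
for zz in (-13,):
    print(unproj((K,d,Rm,t),np.array([(268,360),(246,360),(205,405),(205,418),(222,428),(270,405)])/1.4,zz).round(0).tolist())
print("tcp g",rel(g,st["ee_pos"]))
E
python3 - <<'E'
import sys; sys.path.insert(0,".")
from h import *
st,s=pickle.load(open("w7.pkl","rb")); crop(s["frame"],0,230,280,420,2.8,"pics/fing.png")
E
```

```text
pins [[487.0, -378.0], [527.0, -382.0], [567.0, -386.0]] [[-34.0, -126.0], [6.0, -126.0], [46.0, -126.0]]
corners [[461.0, -397.0], [465.0, -353.0]] [[-59.0, -147.0], [-59.0, -103.0]]
bottomcorner [[466.0, -355.0]] [[-58.0, -105.0]]
front edge top [[497.0, -355.0], [529.0, -357.0]] [[-27.0, -103.0], [5.0, -102.0]]
[[9.0, -43.0, -13.0], [9.0, -51.0, -13.0], [-8.0, -67.0, -13.0], [-14.0, -68.0, -13.0], [-18.0, -62.0, -13.0], [-8.0, -44.0, -13.0]]
tcp g [ 6.36851739 -8.29208908]
```

View pics/fing.png

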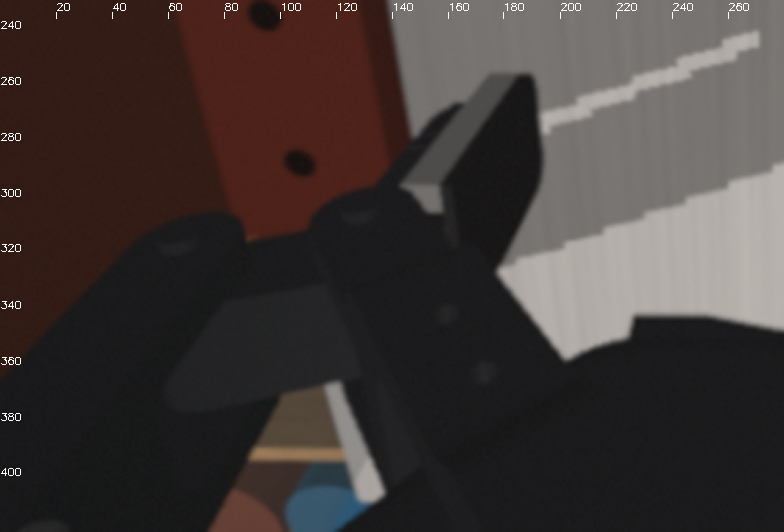

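Slab centre sits at grinder (6,-126), its front edge at about -103.5, just behind the rail at -101. I'll lower to just above slab height in front of the rail, then slide the open finger in.

Call:
send_rows(series=[[[-2,0,10,0],[-2,0,12,0],[-1,0,6,0],[0,-3,1,0]]])

```text
clock: 17.75
ee_pos: [548.8, -268.9, 183.3]
eef_rot: [0.044, 0.038, 0.998, -0.019]
ft_force: [0.3, 0.1, -0.2]
gripper_width: 85.8
```

```bash
cat > g.py <<'E'
from station import read_state
from fit import *
st=read_state(); g=np.array([533,-255.6,-.0915]); q=st["eef_rot"]; Rm=R.from_quat([q[1],q[2],q[3],q[0]]).as_matrix()
print("tcp g",rel(g,st["ee_pos"]).round(1),"z",st["ee_pos"][2].round(1),"ztool",Rm[:,2].round(3),"yaw g",np.degrees(np.arctan2(Rm[1,1],Rm[0,1])-g[2]).round(1),"F",st["ft_force"].round(1),st["clock"],"j",st["joints"].round(2))
for n,p in [("-y tip inner +x",(11,-43,-13)),("-y tip inner -x",(-11,-43,-13)),("-y tip outer +x",(11,-52,-13)),("body@rail",(0,-42.5,-135)),("+y tip",(11,45,-13))]:
    w=st["ee_pos"]+Rm@np.array(p); print(n,rel(g,w).round(1),w[2].round(1))
E
python3 g.py
```

```text
tcp g [ 16.9 -11.8] z 183.3 ztool [ 0.086 -0.041 -0.995] yaw g 90.8 F [ 0.3  0.1 -0.2] 17.75 j [ 0.78  0.3  -0.48  1.63  0.17  1.15  1.76]
-y tip inner +x [  5.4 -54.5] 196.7
-y tip inner -x [ 27.3 -54.2] 198.7
-y tip outer +x [  5.5 -63.5] 197.0
body@rail [  5.4 -49.8] 319.1
+y tip [ 4.2 33.4] 193.7
```

Call:
send_rows(series=[[[0,-12,2,0],[0,-12,2,0],[0,-11,2,0],[0,-6,2,0]]])

```text
clock: 18.15
ee_pos: [546.1, -314.7, 177.0]
eef_rot: [0.044, 0.039, 0.998, -0.019]
ft_force: [0.8, -0.5, -0.3]
gripper_width: 85.2
```

```bash
python3 g.py; python3 look.py w8;python3 look.py d8 side
```

```text
tcp g [ 18.5 -57.6] z 177.0 ztool [ 0.087 -0.042 -0.995] yaw g 90.7 F [ 0.8 -0.5 -0.3] 18.15 j [ 0.82  0.34 -0.46  1.59  0.17  1.15  1.82]
-y tip inner +x [   6.9 -100.3] 190.5
-y tip inner -x [  28.8 -100. ] 192.5
-y tip outer +x [   7.  -109.3] 190.8
body@rail [  6.8 -95.5] 312.9
+y tip [  5.8 -12.4] 187.4
[ 546.1 -314.7  177. ] toolx [-0.993  0.076 -0.09 ] tooly [ 0.079  0.996 -0.035] j [ 0.82  0.34 -0.46  1.59  0.17  1.15  1.82] 18.15 F [ 0.8 -0.5 -0.3]
[ 545.7 -315.6  176.5] toolx [-0.993  0.077 -0.089] tooly [ 0.08   0.996 -0.035] j [ 0.82  0.35 -0.46  1.59  0.17  1.15  1.82] 18.2 F [-1.  -0.3 -0.4]
```

View pics/w8.png

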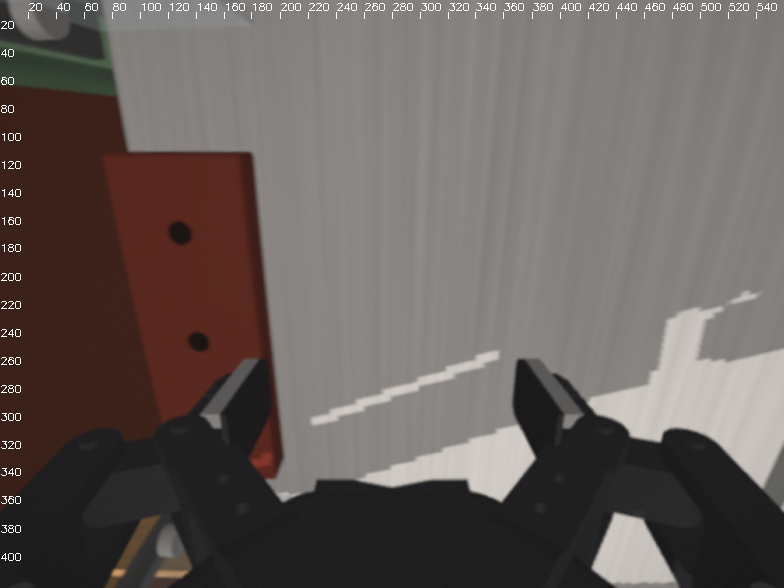

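View pics/d8.png

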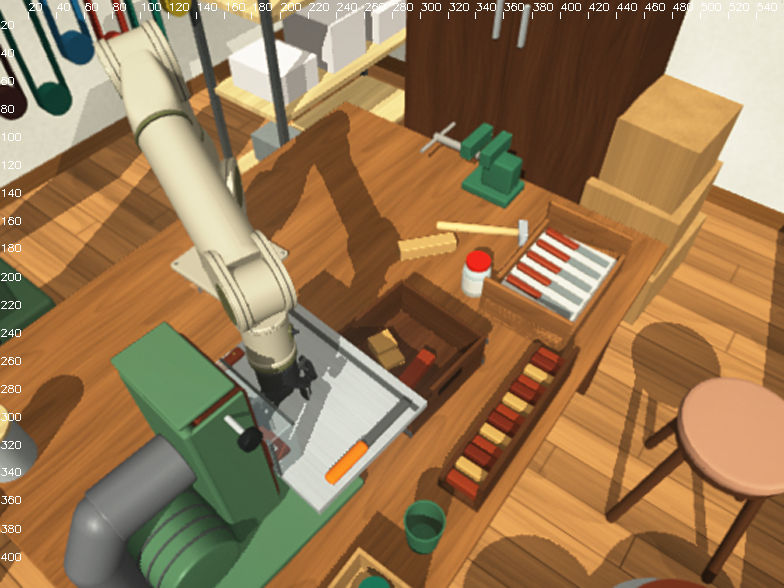

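Call:
send_rows(series=[[[0,-2,2,0],[0,-2,2,0]]])

```text
clock: 18.45
ee_pos: [546.3, -318.0, 172.9]
eef_rot: [0.044, 0.039, 0.998, -0.019]
ft_force: [-0.3, 1.1, -0.1]
gripper_width: 85.4
```

```bash
python3 g.py
```

```text
tcp g [ 18.9 -61. ] z 172.9 ztool [ 0.087 -0.041 -0.995] yaw g 90.7 F [-0.3  1.1 -0.1] 18.45 j [ 0.82  0.35 -0.46  1.59  0.17  1.14  1.83]
-y tip inner +x [   7.4 -103.7] 186.3
-y tip inner -x [  29.3 -103.3] 188.3
-y tip outer +x [   7.5 -112.7] 186.6
body@rail [  7.3 -98.9] 308.7
+y tip [  6.3 -15.7] 183.3
```

Call:
send_rows(series=[[[0,-0.5,2,0],[0,-0.5,1,0]]])

```text
clock: 18.65
ee_pos: [546.7, -318.8, 169.9]
eef_rot: [0.044, 0.038, 0.998, -0.019]
ft_force: [-1.5, 1.6, 7.2]
gripper_width: 85.6
```

```bash
python3 g.py
```

```text
tcp g [ 19.5 -61.6] z 169.9 ztool [ 0.087 -0.041 -0.995] yaw g 90.8 F [-1.5  1.6  7.2] 18.65 j [ 0.82  0.36 -0.46  1.59  0.17  1.13  1.83]
-y tip inner +x [   7.9 -104.4] 183.3
-y tip inner -x [  29.8 -104. ] 185.3
-y tip outer +x [   8.  -113.3] 183.6
body@rail [  7.8 -99.6] 305.7
+y tip [  6.7 -16.4] 180.3
```

Call:
send_rows(series=[[[0,0,1.5,0],[0,10,1.5,0],[0,16,1.5,0]]])

```text
clock: 18.95
ee_pos: [550.4, -296.5, 168.2]
eef_rot: [0.047, 0.04, 0.998, -0.022]
ft_force: [-0.7, -0.5, 0.2]
gripper_width: 85.4
```

```bash
python3 g.py; python3 look.py w9
```

```text
tcp g [ 21.1 -39.1] z 168.2 ztool [ 0.092 -0.048 -0.995] yaw g 90.5 F [-0.7 -0.5  0.2] 18.95 j [ 0.8   0.34 -0.47  1.62  0.18  1.12  1.78]
-y tip inner +x [  9.3 -81.7] 181.8
-y tip inner -x [ 31.2 -81.4] 183.9
-y tip outer +x [  9.4 -90.7] 182.1
body@rail [  8.5 -76.3] 304.1
+y tip [8.4 6.2] 178.2
[ 550.4 -296.5  168.2] toolx [-0.992  0.078 -0.096] tooly [ 0.082  0.996 -0.04 ] j [ 0.8   0.34 -0.47  1.62  0.18  1.12  1.78] 18.95 F [-0.7 -0.5  0.2]
```

View pics/w9.png

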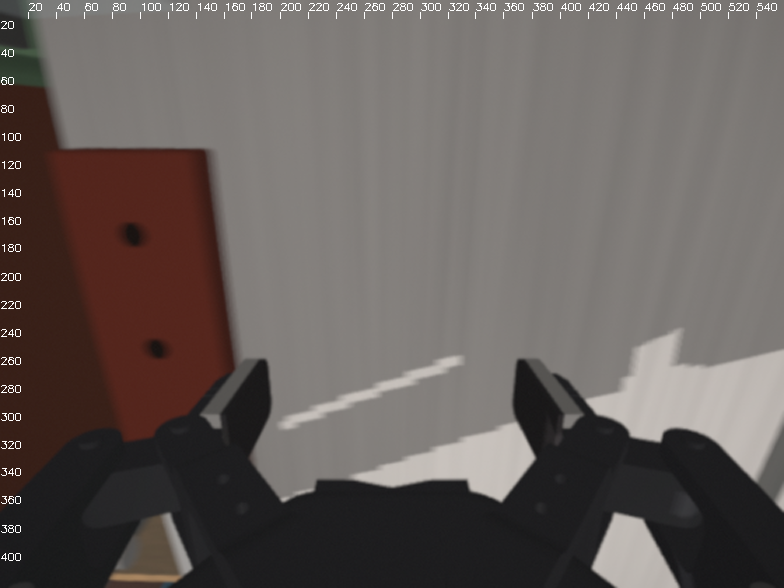

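```bash
cat > pin.py <<'E'
import sys
from fit import *
n=sys.argv[1]; pts=[tuple(map(float,a.split(','))) for a in sys.argv[2:]]
st,s=pickle.load(open(n+".pkl","rb")); C=cam(s,st)
p=unproj(C,np.array(pts)/1.4,184); g=np.array([533,-255.6,-.0915])
print(p[:,:2].round(0).tolist(),rel(g,p).round(0).tolist())
E
python3 pin.py w8 179,233 198,341; python3 pin.py w9 132,235 157,348
```

```text
[[487.0, -380.0], [527.0, -383.0]] [[-34.0, -128.0], [6.0, -128.0]]
[[489.0, -372.0], [528.0, -375.0]] [[-33.0, -119.0], [6.0, -119.0]]
```

Call:
send_rows(series=[[[0,0,-6,0],[0,-8,-3,0],[0,-10,0,0],[0,-4,1,0]]])

```text
clock: 19.4
ee_pos: [548.6, -314.4, 177.2]
eef_rot: [0.047, 0.037, 0.998, -0.021]
ft_force: [-0.2, -0.2, -0.5]
gripper_width: 86.0
```

```bash
python3 g.py
```

```text
tcp g [ 20.9 -57.2] z 177.2 ztool [ 0.091 -0.045 -0.995] yaw g 90.9 F [-0.2 -0.2 -0.5] 19.4 j [ 0.82  0.35 -0.46  1.59  0.17  1.14  1.82]
-y tip inner +x [  9.4 -99.9] 190.8
-y tip inner -x [ 31.3 -99.4] 192.8
-y tip outer +x [   9.6 -108.9] 191.1
body@rail [  8.8 -94.7] 313.2
+y tip [  8.  -11.9] 187.4
```

Call:
send_rows(series=[[[3,-3,3,0],[0,-2,3,0],[0,0,2,0],[0,0,1.5,0]]])

```text
clock: 19.8
ee_pos: [546.4, -323.4, 169.5]
eef_rot: [0.048, 0.038, 0.998, -0.022]
ft_force: [-3.0, 3.2, 13.8]
gripper_width: 85.5
```

```bash
python3 g.py
```

```text
tcp g [ 19.5 -66.3] z 169.5 ztool [ 0.094 -0.048 -0.994] yaw g 90.7 F [-3.   3.2 13.8] 19.8 j [ 0.83  0.35 -0.45  1.6   0.18  1.12  1.83]
-y tip inner +x [   7.8 -108.9] 183.1
-y tip inner -x [  29.7 -108.5] 185.2
-y tip outer +x [   7.9 -117.9] 183.4
body@rail [   6.8 -103.4] 305.4
+y tip [  6.7 -21. ] 179.5
```

Call:
send_rows(series=[[[0,12,1.2,0],[0,22,1,0],[0,24,1,0]]])

```text
clock: 20.1
ee_pos: [553.5, -273.6, 169.1]
eef_rot: [0.053, 0.042, 0.997, -0.028]
ft_force: [-0.8, -3.3, 11.3]
gripper_width: 85.5
```

```bash
python3 g.py; python3 look.py w10
```

```text
tcp g [ 22.1 -16.1] z 169.1 ztool [ 0.104 -0.06  -0.993] yaw g 90.2 F [-0.8 -3.3 11.3] 20.1 j [ 0.77  0.31 -0.48  1.66  0.19  1.09  1.73]
-y tip inner +x [  9.9 -58.5] 183.0
-y tip inner -x [ 31.7 -58.3] 185.4
-y tip outer +x [  9.9 -67.5] 183.5
body@rail [  7.5 -51.7] 305.3
+y tip [ 9.5 29.4] 178.5
[ 553.5 -273.6  169.1] toolx [-0.991  0.082 -0.109] tooly [ 0.088  0.995 -0.051] j [ 0.77  0.31 -0.48  1.66  0.19  1.09  1.73] 20.1 F [-0.8 -3.3 11.3]
```

View pics/w10.png

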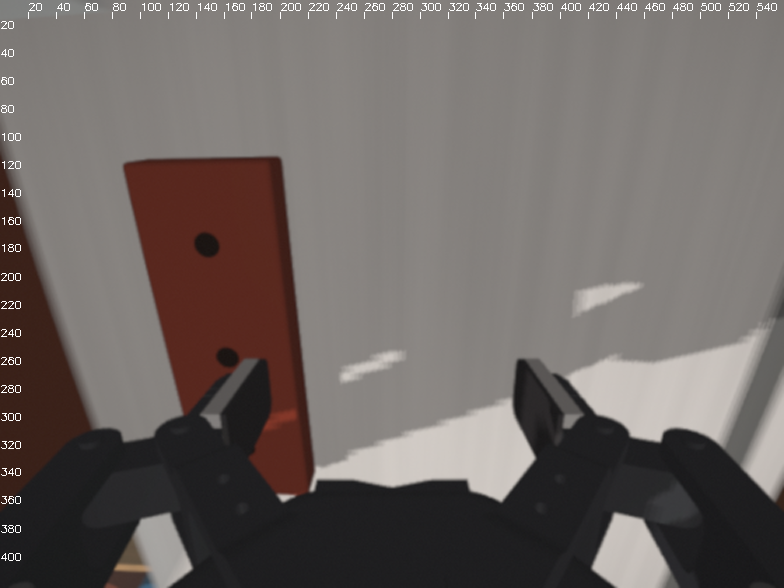

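The slab is following the finger. I'll drag it further.

Call:
send_rows(series=[[[0,22,0.8,0],[0,24,0.6,0],[0,24,0.6,0]]])

```text
clock: 20.45
ee_pos: [563.8, -203.9, 168.9]
eef_rot: [0.059, 0.043, 0.997, -0.032]
ft_force: [-0.1, -3.7, 10.9]
gripper_width: 85.2
```

```bash
python3 g.py
```

```text
tcp g [25.9 54.3] z 168.9 ztool [ 0.115 -0.069 -0.991] yaw g 90.1 F [-0.1 -3.7 10.9] 20.45 j [ 0.69  0.27 -0.51  1.71  0.2   1.07  1.6 ]
-y tip inner +x [13.5 12. ] 183.0
-y tip inner -x [35.4 12.2] 185.6
-y tip outer +x [13.5  3.1] 183.5
body@rail [ 9.7 19.7] 305.2
+y tip [13.3 99.9] 177.8
```

The slab is now out at mid-table. I'll lift off and use a reach-out move, as before, to take out the tool's accumulated tilt (about 7°) before grasping.

Call:
send_rows(series=[[[0,0,-15,0],[0,0,-30,0],[-5,10,-40,0],[-20,15,-30,0],[-40,20,0,0],[-40,20,0,0],[-40,20,0,0],[-40,20,0,0],[-40,20,5,0],[-40,20,5,0]]])

```text
clock: 21.45
ee_pos: [829.0, -84.8, 308.2]
eef_rot: [0.06, 0.05, 0.996, -0.036]
ft_force: [1.3, -1.4, 1.6]
gripper_width: 85.1
```

```bash
python3 st.py 860 0 280; python3 look.py s11 scene
```

```text
[829.  -84.8 308.2] toolx [-0.988  0.096 -0.123] tooly [ 0.105  0.992 -0.065] z [ 0.116 -0.077 -0.99 ] j [ 0.21  0.78 -0.5   0.68  0.44  1.62  1.38] 21.45 F [ 1.3 -1.4  1.6] w 85.1
tool shift [-19.   89.2  25. ]
[829.  -84.8 308.2] toolx [-0.988  0.096 -0.123] tooly [ 0.105  0.992 -0.065] j [ 0.21  0.78 -0.5   0.68  0.44  1.62  1.38] 21.45 F [ 1.3 -1.4  1.6]
```

View pics/s11.png

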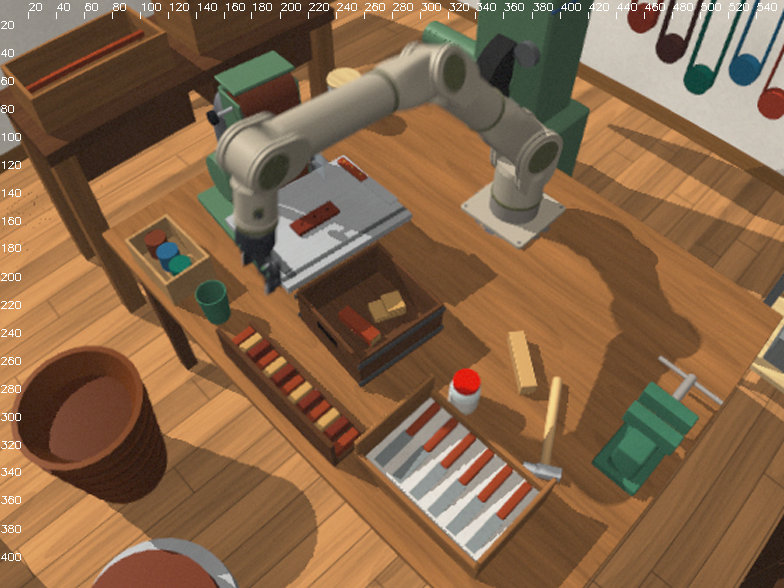

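Tilt points outward this time, so I'll try the inner reach limit instead, over free bench.

Call:
send_rows(series=[[[40,12,0,0],[42,14,0,0],[42,14,2,0],[42,14,2,0],[42,14,3,0],[42,14,3,0],[42,14,3,0],[42,14,3,0],[42,8,3,0],[42,8,3,0]]])

```text
clock: 22.5
ee_pos: [426.7, 80.0, 210.3]
eef_rot: [0.05, 0.055, 0.997, -0.032]
ft_force: [0.2, 1.3, 0.0]
gripper_width: 85.9
```

```bash
python3 st.py 350 30 280
```

```text
[426.7  80.  210.3] toolx [-0.989  0.106 -0.103] tooly [ 0.113  0.992 -0.057] z [ 0.096 -0.068 -0.993] j [ 0.41 -0.13 -0.71  1.99  0.01  1.18  1.16] 22.5 F [0.2 1.3 0. ] w 85.9
tool shift [ 63.4 -62.2 -73.1]
```

Call:
send_rows(series=[[[35,0,-10,0],[35,0,-10,0],[35,0,-10,0],[35,0,-10,0],[35,0,-10,0]]])

```text
clock: 23.0
ee_pos: [290.2, 96.3, 237.5]
eef_rot: [0.053, 0.058, 0.996, -0.034]
ft_force: [-0.3, 0.8, -0.5]
gripper_width: 85.4
```

```bash
python3 st.py 350 30 280
```

```text
[290.2  96.3 237.5] toolx [-0.988  0.112 -0.11 ] tooly [ 0.119  0.991 -0.061] z [ 0.102 -0.074 -0.992] j [ 0.04 -0.49 -0.45  2.19 -0.1   1.33  1.1 ] 23.0 F [-0.3  0.8 -0.5] w 85.4
tool shift [-71.1 -61.2 -31.2]
```

Call:
send_rows(series=[[[30,0,0,0],[30,0,0,0],[30,0,0,0]]])

```text
clock: 23.3
ee_pos: [265.5, 107.3, 233.0]
eef_rot: [0.048, 0.059, 0.996, -0.036]
ft_force: [-0.5, 0.9, -0.4]
gripper_width: 85.4
```

```bash
python3 st.py 480 -100 290
```

```text
[265.5 107.3 233. ] toolx [-0.988  0.114 -0.101] tooly [ 0.121  0.99  -0.066] z [ 0.092 -0.077 -0.993] j [-0.43 -0.5  -0.18  2.23  0.03  1.37  0.86] 23.3 F [-0.5  0.9 -0.4] w 85.4
tool shift [-241.4 -183.   -20.8]
```

```bash
python3 plan.py 570 -130 310 30 9;  python3 plan.py 570 -130 310 130 9
```

```text
[265.5 107.3 233. ] tooly 83.0 z [ 0.092 -0.077 -0.993] j [-0.43 -0.5  -0.18  2.23  0.03  1.37  0.86]
[[-37, -23, -3, np.float64(5.9)], [-39, -19, -3, np.float64(5.9)], [-41, -14, -3, np.float64(5.9)], [-42, -10, -3, np.float64(5.9)], [-43, -6, -3, np.float64(5.9)], [-44, -1, -3, np.float64(5.9)], [-43, 3, -3, np.float64(5.9)], [-43, 8, -3, np.float64(5.9)], [-42, 12, -3, np.float64(5.9)]]
[265.5 107.3 233. ] tooly 83.0 z [ 0.092 -0.077 -0.993] j [-0.43 -0.5  -0.18  2.23  0.03  1.37  0.86]
[[-37, -23, -3, np.float64(-5.2)], [-35, -26, -3, np.float64(-5.2)], [-33, -29, -3, np.float64(-5.2)], [-30, -32, -3, np.float64(-5.2)], [-27, -34, -3, np.float64(-5.2)], [-24, -37, -3, np.float64(-5.2)], [-20, -39, -3, np.float64(-5.2)], [-17, -40, -3, np.float64(-5.2)], [-13, -42, -3, np.float64(-5.2)]]
```

Call:
send_rows(series=[[[-35,-22,-8,-5.2],[-35,-26,-8,-5.2],[-33,-29,-6,-5.2],[-30,-32,-4,-5.2],[-27,-34,-3,-5.2],[-24,-37,-3,-5.2],[-20,-39,-3,-5.2],[-17,-40,-3,-5.2],[-13,-42,-3,-5.2],[0,0,0,-6]]])

```text
clock: 24.3
ee_pos: [581.6, -135.0, 327.4]
eef_rot: [0.028, -0.41, 0.91, -0.056]
ft_force: [-1.5, 0.7, -0.4]
gripper_width: 85.5
```

```bash
python3 st.py
```

```text
[ 581.6 -135.   327.4] toolx [-0.662 -0.749 -0.005] tooly [-0.743  0.657 -0.124] z [ 0.097 -0.078 -0.992] j [-0.31  0.15  0.48  1.51 -0.01  1.39  2.58] 24.3 F [-1.5  0.7 -0.4] w 85.5
```

j7 is near its limit; pushing a few more degrees to tip the tool back upright.

Call:
send_rows(series=[[[0,0,0,-8],[0,0,0,-8],[0,0,0,-8]]])

```text
clock: 24.6
ee_pos: [579.9, -133.2, 312.0]
eef_rot: [0.007, -0.453, 0.89, -0.055]
ft_force: [-0.2, -0.3, -1.1]
gripper_width: 85.2
```

```bash
python3 st.py
```

```text
[ 579.9 -133.2  312. ] toolx [-0.59  -0.807  0.038] tooly [-0.805  0.584 -0.104] z [ 0.062 -0.092 -0.994] j [ 0.16  0.18 -0.07  1.49  0.1   1.41  2.59] 24.6 F [-0.2 -0.3 -1.1] w 85.2
```

Call:
send_rows(series=[[[0,0,0,-8],[0,0,0,-8],[0,0,0,-8],[0,0,0,-8]]])

```text
clock: 25.0
ee_pos: [576.8, -129.5, 281.4]
eef_rot: [-0.034, -0.536, 0.842, -0.046]
ft_force: [0.5, 0.5, -2.1]
gripper_width: 85.4
```

```bash
python3 st.py
```

```text
[ 576.8 -129.5  281.4] toolx [-0.422 -0.9    0.107] tooly [-0.906  0.42  -0.042] z [-0.008 -0.115 -0.993] j [ 0.75  0.33 -0.85  1.46  0.36  1.48  2.59] 25.0 F [ 0.5  0.5 -2.1] w 85.4
```

x tilt is gone, though y tilt remains. A shut fingertip pressed on the slab doesn't mind that, so I'll sweep it over the edge instead of grasping. First shut the jaw, turn back and look.

```bash
python3 plan.py 575 -235 290 85 9
```

```text
[ 576.8 -129.5  281.4] tooly 155.1 z [-0.008 -0.115 -0.993] j [ 0.75  0.33 -0.85  1.46  0.36  1.48  2.59]
[[11, -5, 0, np.float64(7.8)], [10, -6, 0, np.float64(7.8)], [9, -7, 0, np.float64(7.8)], [8, -9, 0, np.float64(7.8)], [7, -10, 0, np.float64(7.8)], [5, -10, 0, np.float64(7.8)], [4, -11, 0, np.float64(7.8)], [2, -12, 0, np.float64(7.8)], [1, -12, 0, np.float64(7.8)]]
```

Call:
send_rows(series=[[[11,-5,0,7.8],[10,-6,0,7.8],[9,-7,0,7.8],[8,-9,0,7.8],[7,-10,0,7.8],[5,-10,0,7.8],[4,-11,0,7.8],[2,-12,0,7.8],[1,-12,0,7.8],[0,0,0,0]]], jaw=0, grip_force=20)

```text
clock: 26.0
ee_pos: [568.4, -247.1, 294.5]
eef_rot: [-0.003, 0.071, 0.996, -0.054]
ft_force: [-0.8, -0.2, 0.2]
gripper_width: -0.1
```

```bash
python3 g.py; python3 look.py w12
```

```text
tcp g [34.5 11.7] z 294.5 ztool [-0.013 -0.107 -0.994] yaw g 87.1 F [-0.8 -0.2  0.2] 26.0 j [ 0.74  0.33 -0.6   1.38  0.3   1.48  1.57]
-y tip inner +x [ 21.4 -29. ] 312.0
-y tip inner -x [ 43.3 -30.1] 312.1
-y tip outer +x [ 20.9 -38. ] 313.0
body@rail [ 32.8 -15.9] 433.3
+y tip [25.8 58.3] 302.5
[ 568.4 -247.1  294.5] toolx [-0.99   0.142 -0.002] tooly [ 0.141  0.984 -0.108] j [ 0.74  0.33 -0.6   1.38  0.3   1.48  1.57] 26.0 F [-0.8 -0.2  0.2]
```

View pics/w12.png

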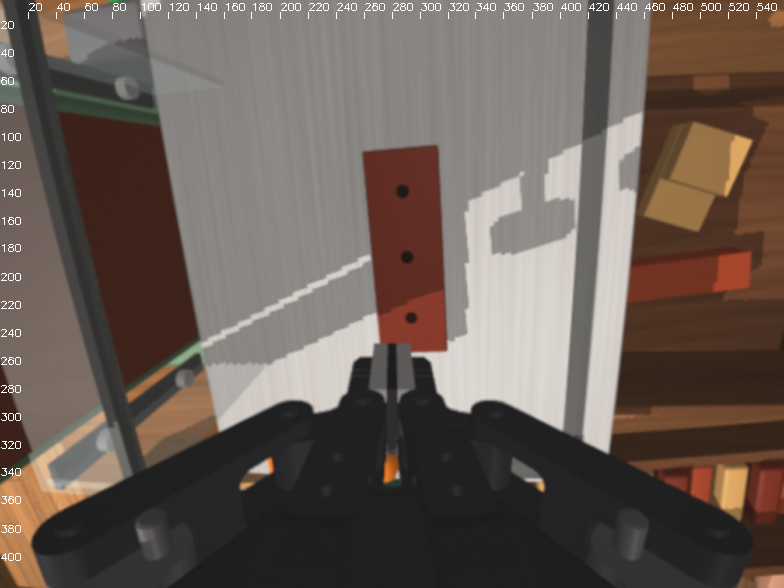

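```bash
python3 pin.py w12 402,191 407,257 411,318; python3 plan.py 540 -255 200 85 4
```

```text
[[507.0, -245.0], [547.0, -247.0], [587.0, -250.0]] [[-27.0, 9.0], [13.0, 10.0], [54.0, 11.0]]
[ 568.6 -245.9  294.4] tooly 82.2 z [-0.013 -0.107 -0.994] j [ 0.74  0.33 -0.6   1.38  0.3   1.48  1.57]
[[7, -1, 24, np.float64(-0.7)], [7, -1, 24, np.float64(-0.7)], [7, -1, 24, np.float64(-0.7)], [7, 0, 24, np.float64(-0.7)]]
```

Call:
send_rows(series=[[[5,-1,26,-0.7],[5,-1,26,-0.7],[5,-1,26,-0.7],[5,-1,18,-0.7],[0,0,2,0]]])

```text
clock: 26.55
ee_pos: [547.1, -255.1, 195.7]
eef_rot: [-0.004, 0.03, 0.998, -0.053]
ft_force: [0.1, -1.0, -0.2]
gripper_width: -0.1
```

```bash
python3 st.py 547 -258 184
```

```text
[ 547.1 -255.1  195.7] toolx [-0.998  0.06   0.004] tooly [ 0.059  0.993 -0.106] z [-0.01  -0.105 -0.994] j [ 0.79  0.35 -0.6   1.58  0.31  1.28  1.64] 26.55 F [ 0.1 -1.  -0.2] w -0.1
tool shift [-0.2 -1.6 11.9]
```

Call:
send_rows(series=[[[0,-1,5,0],[0,0,4,0],[0,0,2,0]]])

```text
clock: 26.85
ee_pos: [548.3, -256.3, 186.4]
eef_rot: [-0.003, 0.027, 0.998, -0.053]
ft_force: [-0.7, 0.3, -0.1]
gripper_width: 0.3
```

```bash
python3 st.py
```

```text
[ 548.3 -256.3  186.4] toolx [-0.999  0.055  0.002] tooly [ 0.054  0.993 -0.106] z [-0.008 -0.105 -0.994] j [ 0.79  0.35 -0.6   1.59  0.32  1.26  1.64] 26.85 F [-0.7  0.3 -0.1] w 0.3
```

Call:
send_rows(series=[[[0,0,2,0],[0,0,2,0]]])

```text
clock: 27.05
ee_pos: [549.6, -256.7, 184.5]
eef_rot: [-0.001, 0.027, 0.998, -0.053]
ft_force: [-3.9, 1.5, 15.5]
gripper_width: 0.0
```

Call:
send_rows(series=[[[0,12,0.4,0],[-1,22,-0.5,0],[-1,24,-0.6,0]]])

```text
clock: 27.35
ee_pos: [557.5, -205.2, 184.6]
eef_rot: [0.003, 0.031, 0.998, -0.058]
ft_force: [-0.4, -2.4, 9.6]
gripper_width: -0.4
```

```bash
python3 g.py; python3 look.py w13
```

```text
tcp g [19.8 52.5] z 184.6 ztool [ 0.003 -0.115 -0.993] yaw g 91.6 F [-0.4 -2.4  9.6] 27.35 j [ 0.73  0.33 -0.63  1.62  0.32  1.25  1.53]
-y tip inner +x [ 9.8 10.9] 202.4
-y tip inner -x [31.8 11.6] 202.6
-y tip outer +x [10.1  2. ] 203.4
body@rail [19.1 25.7] 323.6
+y tip [ 7.3 98.3] 192.3
[ 557.5 -205.2  184.6] toolx [-0.998  0.061 -0.011] tooly [ 0.062  0.991 -0.115] j [ 0.73  0.33 -0.63  1.62  0.32  1.25  1.53] 27.35 F [-0.4 -2.4  9.6]
```

View pics/w13.png

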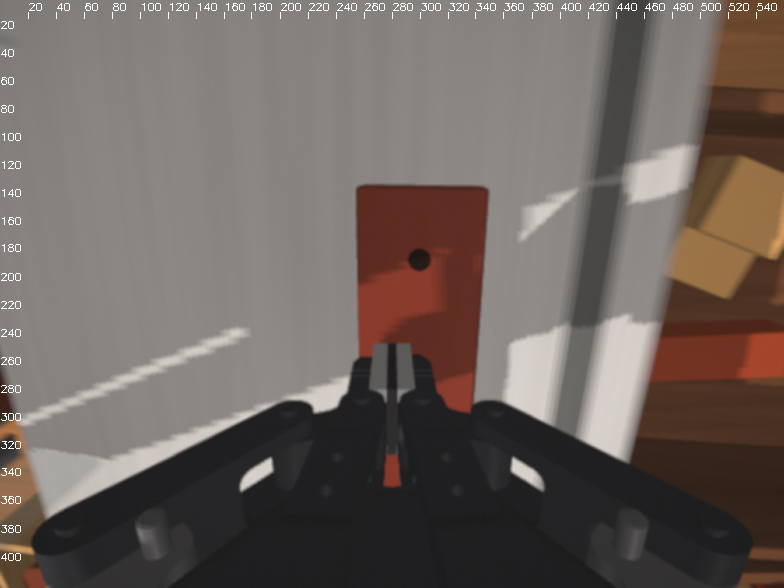

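Call:
send_rows(series=[[[0,18,-0.2,0],[0,24,-0.8,0],[0,24,-0.8,0],[0,26,-1,0],[0,28,-1.5,0],[0,28,-3,0],[0,28,-6,0]]])

```text
clock: 28.1
ee_pos: [575.4, -24.9, 186.8]
eef_rot: [0.013, 0.033, 0.997, -0.062]
ft_force: [0.8, 0.5, 0.4]
gripper_width: 0.4
```

```bash
python3 g.py; python3 look.py s14 scene;  python3 look.py w14
```

```text
tcp g [ 21.1 233.6] z 186.8 ztool [ 0.022 -0.125 -0.992] yaw g 91.4 F [0.8 0.5 0.4] 28.1 j [ 0.49  0.32 -0.72  1.65  0.35  1.27  1.19]
-y tip inner +x [ 10.7 192.2] 204.7
-y tip inner -x [ 32.7 192.9] 205.3
-y tip outer +x [ 11.  183.3] 205.8
body@rail [ 17.7 207.9] 326.0
+y tip [  8.6 279.6] 193.9
[575.4 -24.9 186.8] toolx [-0.998  0.063 -0.03 ] tooly [ 0.067  0.99  -0.123] j [ 0.49  0.32 -0.72  1.65  0.35  1.27  1.19] 28.1 F [0.8 0.5 0.4]
[575.7 -18.4 187.7] toolx [-0.998  0.057 -0.031] tooly [ 0.061  0.991 -0.12 ] j [ 0.48  0.32 -0.72  1.65  0.35  1.27  1.19] 28.15 F [-1.3  5.9  0.3]
```

View pics/s14.png

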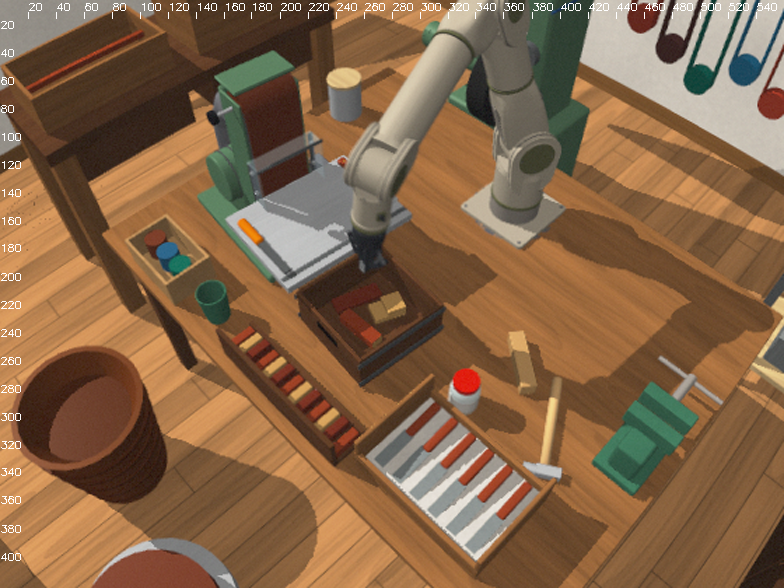

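View pics/w14.png

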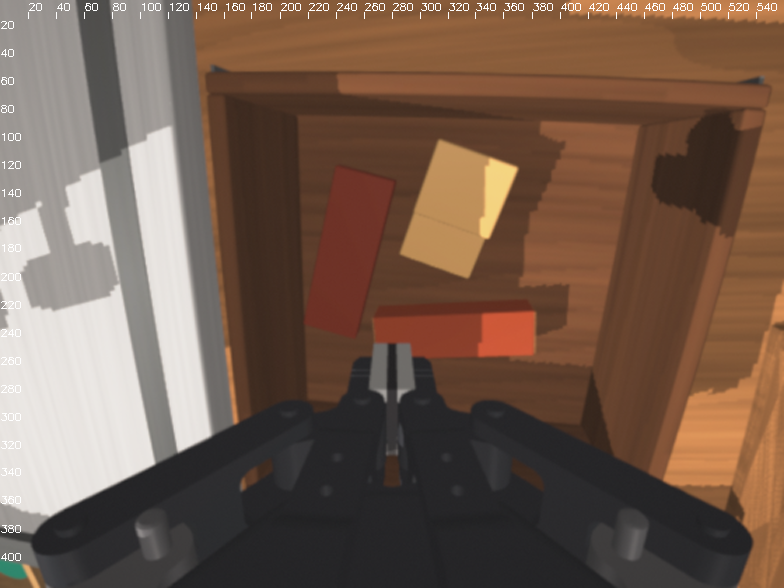

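All three offcuts lie in the box: slab at view (350,250), block (460,205), bar (455,330). I'll lift clear and do a final check that the table and tools haven't moved.

Call:
send_rows(series=[[[0,0,-20,0],[0,10,-40,0],[0,10,-40,0],[0,0,-20,0],[0,0,0,0],[0,0,0,0]]])

```text
clock: 28.8
ee_pos: [574.3, 13.9, 309.0]
eef_rot: [0.014, 0.029, 0.998, -0.061]
ft_force: [0.7, 0.1, -0.2]
gripper_width: -0.1
```

```bash
python3 st.py; python3 look.py s15 scene; python3 look.py d15 side; python3 - <<'E'
from h import *
for a,b,(x0,y0,x1,y1) in [("scene0","s15",(140,30,330,275)),("side0","d15",(80,190,350,380))]:
    A=pickle.load(open(a+".pkl","rb"))["frame"]; B=pickle.load(open(b+".pkl","rb"))[1]["frame"]
    im=np.hstack([A[y0:y1,x0:x1],B[y0:y1,x0:x1]]); f=760/im.shape[1]
    cv2.imwrite(f"pics/cmp_{a}.png",cv2.resize(im,None,fx=f,fy=f)[:,:,::-1])
E
```

```text
[574.3  13.9 309. ] toolx [-0.998  0.056 -0.032] tooly [ 0.059  0.991 -0.121] z [ 0.025 -0.122 -0.992] j [ 0.44  0.26 -0.75  1.46  0.3   1.51  1.2 ] 28.8 F [ 0.7  0.1 -0.2] w -0.1
[574.3  13.9 309. ] toolx [-0.998  0.056 -0.032] tooly [ 0.059  0.991 -0.121] j [ 0.44  0.26 -0.75  1.46  0.3   1.51  1.2 ] 28.8 F [ 0.7  0.1 -0.2]
[574.2  13.7 308.9] toolx [-0.998  0.056 -0.032] tooly [ 0.059  0.991 -0.121] j [ 0.44  0.26 -0.75  1.46  0.3   1.51  1.2 ] 28.85 F [-0.   0.2  0.3]
```

View pics/cmp_scene0.png

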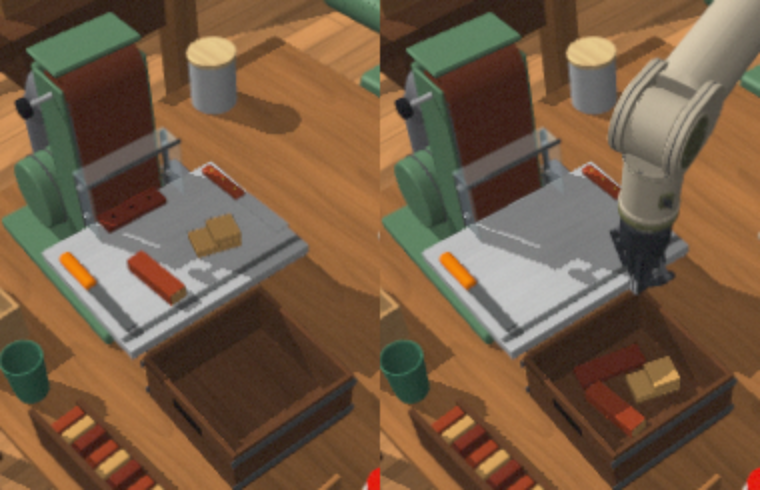

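View pics/cmp_side0.png

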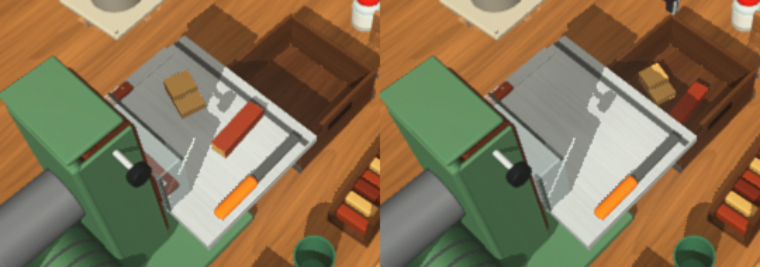

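Before and after match: the table is empty, and the guard, knife and file sit where they were. Handing in.

```bash
python3 -c "
from station import close_job; print(close_job())"
```

```text
the job is handed in; nothing more can be done
None
```

All three offcuts are in the scrap box, and I handed the job in at about 29 s of the 69 s allowed. I gripped the bar and the block and lowered them into the box. I drew the slab out from under the guard with the open finger pressed lightly on it. Then I swept it over the open edge into the box with the shut fingertips.

**Final pictures:** Before-and-after views from the scene and side cameras show the work table empty, with the table, guard, knife and file looking unmoved. The wrist view from just before I lifted clear shows all three pieces lying in the box. The arm is clear, touching nothing.

**Force:** The readings, taken at the end of each move, never passed about 16 N, all of it pressing on the slab.

**What went wrong along the way:**
- My first turn of the tool ran the last joint to its range limit and tipped the tool about 4°.
- The tool kept drifting off upright after that, so I corrected it twice by pushing the arm to its limits. The second time was only partly successful and about 7° of tilt remained, so I swept the slab off instead of gripping it.
- The first pull on the slab slipped off after moving it about 9 mm; the second try brought it out.
- The gripper body came very close to the guard rail. The readings gave no clear sign of a touch, only about 3 N sideways, which matches friction on the slab.

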